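Hang the star template on the free hook of the marquetry turret

ROBOT

A 6-joint arm with a two-finger parallel gripper is mounted at the origin on the work surface. World frame = base frame: x ahead of the robot, y to its left, z up, the work surface at z = 0. Lengths are in m, angles in rad, forces in N, time in s.
With the tool pointing down it reaches from about 0.35 to 0.85 m from the base axis. Payload 8.1 kg.
Tool frame: the origin (TCP) lies on the centre line of the jaws, within the pads' length; the fingertips stand robot.finger_overhang ahead of it and the grasp point (between the pads) lies 5 mm behind it (robot.finger_overhang is the distance from the TCP to the fingertips, in m); z points along the fingers, y is the direction in which the jaws open and shut (so a half turn about z gives the same grasp; the last joint's range is limited). The gripper opens to 93 mm and grips with 3 to 60 N. Pads are 15 mm wide; open, the fingers measure 128 mm over their backs; the gripper's body (75 mm by 188 mm) begins 65 mm behind the grasp point.
Start: joints at [-1.405, 0.13, 1.488, -0, 1.523, -0.085], TCP at [0.149, -0.581, 0.233] pointing down, gripper open.
Joint ranges: [-2.96, 2.96], [-0.89, 2.26], [0.02, 2.5], [-1.34, 4.48], [0, 2.73], [-2.66, 2.66]. Speed limits (rad/s): [2.39, 2.39, 2.79, 3.14, 3.14, 3.14].

INTERFACE

Orientations are given as a rotation vector (axis times angle).
In Python, from plant import robot gives the robot as it stands. The module is installed in compiled form; this text tells all that it offers.
- The arm moves only by the tool carry_out, never from a script. Its argument "commands" is a list that holds one entry, the list of rows, each a list of 4 numbers: the shift along the tool's x, y, z in cm, then the turn about the tool's z in degrees. In form: [[[tx, ty, tz, roll], ...]]. A call has 1 to 20 rows; each row shifts and turns the commanded pose from where the row before left it, along the tool's axes as they then stand; what a row does not reach is not made up. A row lasts 1/12 s, in which the tool goes at most 41.7 mm and 7.16 degrees, less where a joint would pass 70% of its speed; a pose out of reach is approached as far as the arm can. A call is refused whole if a number of a shift passes 4.17 or a number of a turn 7.16, either way. A call with a gripper value outside its range is refused whole. "claw" is the finger opening in cm, from 0 to 9.3, set as the call begins (left out, the last holds). The fingers move at their own pace and stop on an object; "grip_force" is the grip in N (left out, the last holds). Time passes only in rows, so rows that do not move let the fingers close. It gives the time, the measured TCP pose, the force and the opening at its end, in the units of the state.
- robot.read_state(): the state, without advancing time (a new reading comes with each control period).
- robot.read_camera(name): name is "side" or "top" or "wrist"; returns the picture (480x640x3 uint8, red, green, blue); there is no depth.
- robot.camera_params(name): a dict with "mtx" (3x3 intrinsics, pixels), "dist_coeffs" ([k1, k2, p1, p2, k3] as OpenCV has them; the pictures are not rectified), "R" (3x3) and "t" (3): a world point X has camera coordinates R X + t. Camera axes: x right, y down, z forward; pixel columns grow to the right and rows downward; lengths in m; the calibration is good to about 2 mm. A picture is of the moment at which its call begins: read the wrist's pose just before it. camera_params takes no time and is no camera call; for the wrist camera it gives the pose at the moment of the call.
- robot.close_job(): hands the job in, once; it reports no verdict.
The state is a dict: "t": time; "q": joint angles; "dq": joint speeds; "joint_torque": joint torques, N m; "tool_pos": TCP position; "orientation": TCP orientation; "force": force on the tool from outside, world axes, zero at the start; "wrist_torque": the same for the moment, N m; "opening": finger opening in m.
Only numpy, scipy, OpenCV 4.12 (cv2) and the standard library are available. Lean on these libraries where they do the work, as an engineer would, in place of code of your own. Each camera call takes 0.05 s, during which the arm holds its last target.

TASK

First turn the template turret by its top knob, without spinning it fast, until its empty hook stands at the red station mark. Then take the plywood template with the red star out of its rack and hang it on that hook: press it gently back against the spring plate, lower it behind the upturned tip until the hook carries it, and let go so that the spring clamps it upright, with the turret still at the mark. Never press or knock it hard against the turret (20 N at most), and leave everything else where it is.

Things in the scene. Friction and masses are not known exactly. Their poses are not given: they have to be found in the camera images.
- turret: fixed foot of the template turret, a grey disc 170 mm wide; origin on the vertical turret axis at table height; its -x is the loading station, roughly towards the robot. On it turn a disc, post, knob and head with four level hooks at 90 degrees, three carrying fixed templates, one empty. The hung templates sweep 120 mm radius and reach up to 250 mm above the table
- rotor (a joint): angle of the turning parts about the vertical axis, rad, counterclockwise from above positive, no stops; at 0 or 2 pi the empty hook and the brass pointer lie along -x of turret, at the station. Friction of about 0.12 N m holds it where it is left
- station (a point): top of the small red block on the fixed foot that marks the station, 100 mm from the turret axis, 30 mm above the table. The head with the hooks is clamped on the post at an UNMEASURED height: the hook rod's axis is anywhere from 164 to 200 mm above the table, another height each time, so find the seat by feel or sight
- pointer (a point): tip of the brass pointer on the turning disc, 100 mm from the turret axis, 36 mm above the table, straight below the empty hook. That hook: a level rod 8 mm thick; its upturned tip, 8 mm thick and centred 112 mm from the turret axis, rises to 10 mm above the rod's axis
- knob (a point): on the turret axis, middle of the black bar knob on top of the post, 263 mm above the table; turns with the rotor. Bar 60 mm long along the point's x, 14 mm thick (y), 26 mm tall, free below to 250 mm at its ends. The empty hook points along the point's -x
- clip (a joint): travel of the empty hook's blue spring plate towards the axis, 0 (out) to 0.012 m (end); 3.2 N to start plus 0.4 N per mm. Plate 40 mm wide, 26 mm below to 8 mm above the rod's axis, face 105 mm from the turret axis when out: 3 mm inside the tip, so a template 6 mm thick must push it in more than 3 mm to drop behind the tip, and is then clamped with its middle at 105 mm
- template: the template to hang: pale plywood, red eight-pointed star, upright, 6 mm thick (its x), both faces alike; origin mid bottom edge, z up. Plate 90 mm wide (y) to 66 mm high, then a tab 40 mm wide to 168 mm with a hook slot 18 mm wide from 66 to 124 mm high. About 0.16 kg. Stands 16 mm deep in the rack's slot, 14 mm above the table
- crossbar (a point): middle of the star template's top edge, 168 mm above its bottom. The solid crossbar reaches 44 mm down from here to the slot, 40 mm wide, 6 mm thick: grip it across its thickness. Fingers lower than 30 mm below this edge would meet the hook's tip
- rack_a: dark wooden rack in which the star template stands, 60 (x) x 110 (y) x 30 mm, fixed; slot 8 mm wide along its y, 16 mm deep; origin under its centre
- rack_b: the same kind of rack, holding the diamond template
- panel: inlaid wooden panel lying on the table, 300 x 300 x 12 mm, fixed; hammer and offcut lie on it
- spare: the other template, left standing in the other rack: same shape and size as template but dark wood with a brass diamond; leave it there
- hammer: small hammer with a wooden handle lying on the panel; bystander
- offcut: dark veneer offcut 60 x 40 x 6 mm on the panel; bystander
- glue: white glue bottle, 54 mm wide, 130 mm tall; bystander
- bowl: blue bowl, 100 mm wide, 45 mm tall; bystander
- cork_block: cork sanding block 90 x 55 x 35 mm; bystander
- varnish: amber varnish jar, 70 mm wide, 80 mm tall; bystander

How it is judged:
By the outcome, as a careful person would: the job done as asked, in the order asked, and still so for the second after the job is handed in, with the robot touching nothing.
It also fails if it takes over 72 s, if anything falls off the work surface, if the arm or the gripper's body presses on something with over 40 N, if the wrist force passes 120 N, or if a joint passes its speed limit or range.

## Working session

There is one attempt and no reset: what is moved stays moved. The work goes in short steps, Python scripts to look and compute and a tool call to move; the robot and the scene stay as the last step left them, time stands still between calls to the robot, and variables do not carry over. Pictures are saved under pics/ and viewed, and the job is handed in when it is done.

Besides the shell and the picture viewer there is one more tool, called after "Emit:" by a JSON object that holds its "name" and its "arguments", one argument or row to a line. carry_out: Moves the arm, as the interface text tells. Its arguments: {"type":"object","properties":{"commands":{"type":"array","items":{"type":"array","items":{"type":"array","items":{"type":"number"}}}},"claw":{"type":"number"},"grip_force":{"type":"number"}},"required":["commands"]}

```bash
mkdir -p pics
cat > h.py <<'E'
import numpy as np, cv2
from plant import robot
def save(n,f):
    im=robot.read_camera(n); cv2.imwrite('pics/'+f,cv2.cvtColor(im,cv2.COLOR_RGB2BGR)); return im
def ray(p,uv):
    m=np.array(p['mtx']);d=np.array(p['dist_coeffs']);R=np.array(p['R']);t=np.array(p['t'])
    u=cv2.undistortPoints(np.array([[uv]],float),m,d)[0,0]
    return -R.T@t, R.T@np.array([u[0],u[1],1])
def plane(p,uv,z):
    o,d=ray(p,uv); return o+d*(z-o[2])/d[2]
def proj(p,X):
    R=np.array(p['R']);t=np.array(p['t'])
    return cv2.projectPoints(np.array(X,float).reshape(-1,3),cv2.Rodrigues(R)[0],t,np.array(p['mtx']),np.array(p['dist_coeffs']))[0][:,0]
E
python3 - <<'E'
from h import *
s=robot.read_state();print(s, robot.finger_overhang)
for n in ['side','top','wrist']:
    p=robot.camera_params(n); save(n,n+'0.png'); print(n,np.round(-np.array(p['R']).T@np.array(p['t']),3),np.round(p['R'],3).tolist())
E
```

```text
{'t': 0.0, 'q': array([-1.40540685e+00,  1.31167551e-01,  1.48929588e+00, -3.41920463e-06,
        1.52301988e+00, -8.53906031e-02]), 'dq': array([-0.00047605, -0.00157669, -0.000406  , -0.00055278, -0.00076908,
        0.00022036]), 'joint_torque': array([ 1.89505568e-04, -5.59851444e+01, -4.91747832e+01,  7.68607948e-02,
        3.58566467e-02, -1.40649931e-04]), 'tool_pos': array([ 0.14882884, -0.58066836,  0.23157451]), 'orientation': array([-3.11505368e+00, -3.92657000e-01,  1.24046172e-04]), 'force': array([ 0.0496768 , -0.06070545,  0.26495578]), 'wrist_torque': array([ 0.04382229, -0.02824052, -0.06049533]), 'opening': 0.09283922942818536} 0.014
side [0.258 1.117 1.019] [[-0.973, -0.232, -0.019], [-0.117, 0.556, -0.823], [0.201, -0.798, -0.568]]
top [ 0.159 -0.089  1.831] [[0.012, -1.0, -0.007], [-0.974, -0.01, -0.228], [0.228, 0.009, -0.974]]
wrist [ 0.218 -0.563  0.383] [[0.248, -0.969, 0.0], [-0.936, -0.24, 0.258], [-0.249, -0.064, -0.966]]
```

View pics/side0.png

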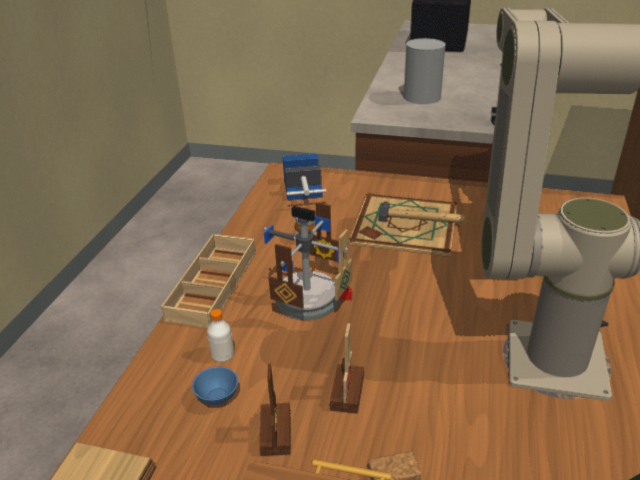

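View pics/top0.png

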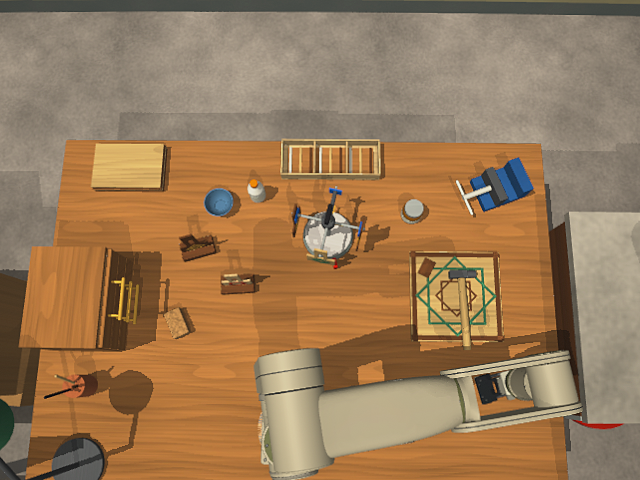

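View pics/wrist0.png

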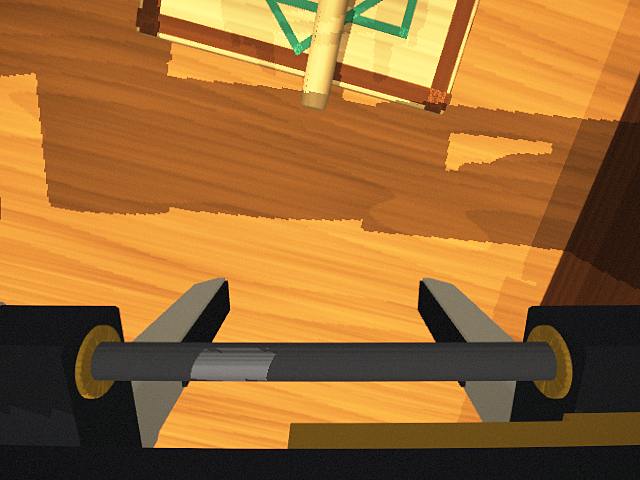

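The side view shows the turret near (305,270), the star rack near (347,375) and the diamond rack near (275,420). I'll enlarge the turret and both racks.

Run:
```python
import cv2
a=cv2.imread('pics/top0.png');b=cv2.imread('pics/side0.png')
cv2.imwrite('pics/topz.png',cv2.resize(a[170:310,170:390],None,fx=3.6,fy=3.6,interpolation=cv2.INTER_CUBIC))
cv2.imwrite('pics/sidez.png',cv2.resize(b[190:330,240:380],None,fx=4.2,fy=4.2,interpolation=cv2.INTER_CUBIC))
cv2.imwrite('pics/sidez2.png',cv2.resize(b[310:460,240:380],None,fx=4,fy=4,interpolation=cv2.INTER_CUBIC))
```

```text
(no output)
```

View pics/topz.png

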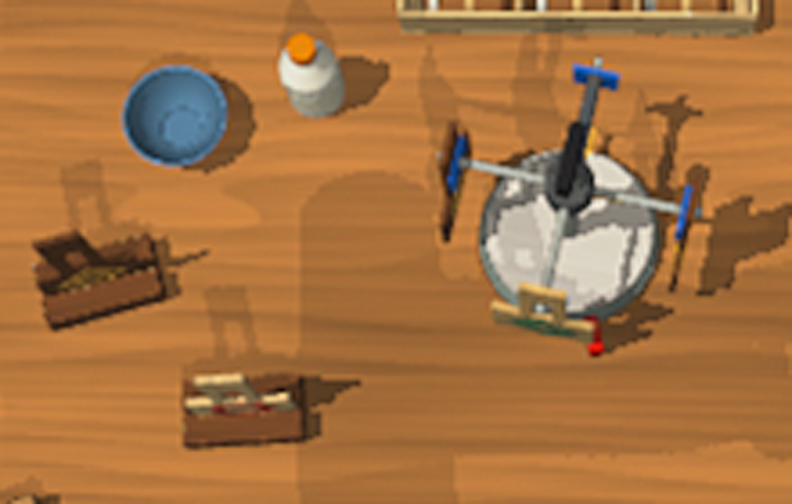

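View pics/sidez.png

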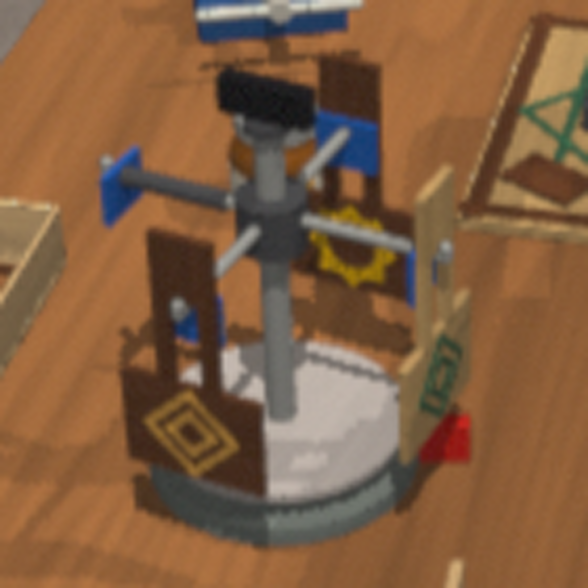

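View pics/sidez2.png

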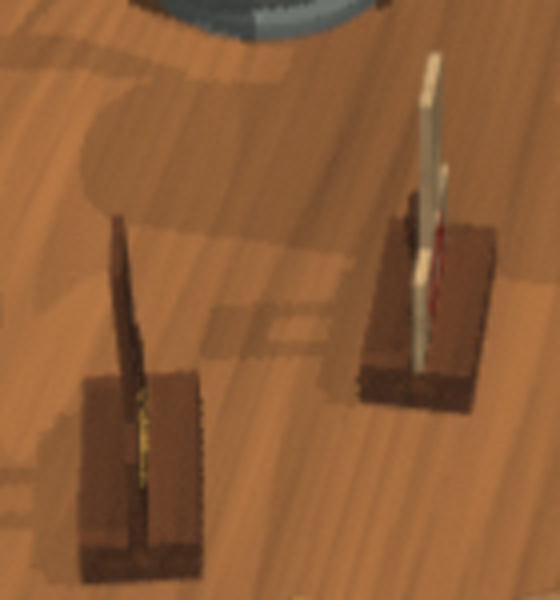

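In the top view the empty hook points away from the robot, at enlarged (596,70). The red station is at enlarged (596,345), and the star rack at (243,410). Next I'll turn these pixels into positions.

Run:
```python
from h import *
top=cv2.imread('pics/top0.png')[:,:,::-1].astype(int); side=cv2.imread('pics/side0.png')[:,:,::-1].astype(int)
P={n:robot.camera_params(n) for n in('top','side')}
def mask(im,f,box):
    m=np.zeros(im.shape[:2],np.uint8);x0,y0,x1,y1=box
    s=im[y0:y1,x0:x1];m[y0:y1,x0:x1]=f(s[...,0],s[...,1],s[...,2]);return m
def tri(a,b):
    o1,d1=ray(P['top'],a);o2,d2=ray(P['side'],b)
    A=np.stack([d1,-d2],1);k=np.linalg.lstsq(A,o2-o1,rcond=None)[0]
    p=o1+d1*k[0];q=o2+d2*k[1];return (p+q)/2,np.linalg.norm(p-q)
red=lambda r,g,b:(r>150)&(g<60)&(b<60)
for n,im,box in(('top',top,(320,250,350,280)),('side',side,(335,280,360,310))):
    m=mask(im,red,box);ys,xs=np.nonzero(m);print(n,'red',len(xs),xs.mean(),ys.mean(),xs.min(),xs.max(),ys.min(),ys.max(),plane(P[n],(xs.mean(),ys.mean()),0.028))
# knob dark
dk=lambda r,g,b:(r<50)&(g<50)&(b<50)
c={}
for n,im,box in(('top',top,(315,195,345,235)),('side',side,(288,200,320,222))):
    m=mask(im,dk,box);k,l,st,cc=cv2.connectedComponentsWithStats(m);i=1+st[1:,4].argmax();print(n,'knob',st[i],cc[i])
    pts=np.argwhere(l==i)[:,::-1].astype(np.float32);print(cv2.minAreaRect(pts)); c[n]=cc[i]
print(tri(c['top'],c['side']))
# blue bowl plates
bl=lambda r,g,b:(b>120)&(r<80)&(g<110)&(b>g+50)
for n,im,box in(('top',top,(285,180,375,245)),('side',side,(255,190,340,300))):
    m=mask(im,bl,box);k,l,st,cc=cv2.connectedComponentsWithStats(m)
    for i in range(1,k):
        if st[i,4]>8:print(n,'blue',st[i],cc[i])
# white disc
```

```text
top red 10 335.2 266.0 334 337 265 267 [ 0.51599947 -0.1171381   0.028     ]
side red 8 350.125 290.125 349 351 289 291 [ 0.513806   -0.11812738  0.028     ]
top knob [324 204  11  21 102] [328.62745098 214.40196078]
((330.61541748046875, 214.42311096191406), (9.60969066619873, 20.592195510864258), 11.309932708740234)
side knob [292 206  23  15 224] [302.89285714 213.48660714]
((302.8251647949219, 213.66453552246094), (23.820571899414062, 10.332427978515625), 14.743562698364258)
(array([ 0.62418148, -0.09322927,  0.26155913]), np.float64(5.5297085279813785e-05))
top blue [330 189  12   5  21] [335.0952381  190.33333333]
top blue [294 214   3   7  10] [295.3 217.7]
top blue [358 222   4  13  17] [359.70588235 227.        ]
side blue [316 217  13   5  21] [322.0952381  218.80952381]
side blue [265 226   8   7  18] [268.05555556 229.        ]
```

Emit:
{"name": "carry_out", "arguments": {
  "commands": [
    [[2.6,-2.1,-1.5,0],[2.6,-2.1,-1.5,0],[2.6,-2.1,-1.5,0],[2.6,-2.1,-1.5,0],[2.6,-2.1,-1.5,0],[2.6,-2.1,-1.5,0],[2.6,-2.1,-1.5,0],[2.6,-2.1,-1.5,0],[2.6,-2.1,-1.5,0],[2.6,-2.1,-1.5,0],[2.6,-2.1,-1.5,0],[2.6,-2.1,-1.5,0],[2.6,-2.1,-1.0,0],[2.6,-2.1,-1.0,0],[2.6,-2.1,-1.0,0],[2.6,-2.1,-1.0,0],[2.6,-2.1,0,0],[2.6,-2.1,0,0],[0,0,0,0]]
  ]
}}

```text
t: 1.73
tool_pos: [0.5107, -0.0945, 0.4517]
orientation: [-3.114, -0.4, 0.0]
force: [0.7, 0.7, 0.8]
opening: 0.0931
```

Run:
```python
from h import *
s=robot.read_state();print(s['tool_pos'],s['orientation'],s['q'])
save('wrist','w1.png');import json
p=robot.camera_params('wrist');np.save('pics/w1.npy',{k:np.array(v) for k,v in p.items()},allow_pickle=True);print(p['mtx'])
```

```text
[ 0.51066939 -0.09446947  0.45170257] [-3.11375419e+00 -4.00157251e-01  2.94386694e-04] [-0.28305763 -0.06670478  1.29325483  0.00209411  1.91610495  1.032822  ]
[[364.89571479   0.         323.28120887]
 [  0.         364.89571479 241.76889121]
 [  0.           0.           1.        ]]
```

View pics/w1.png

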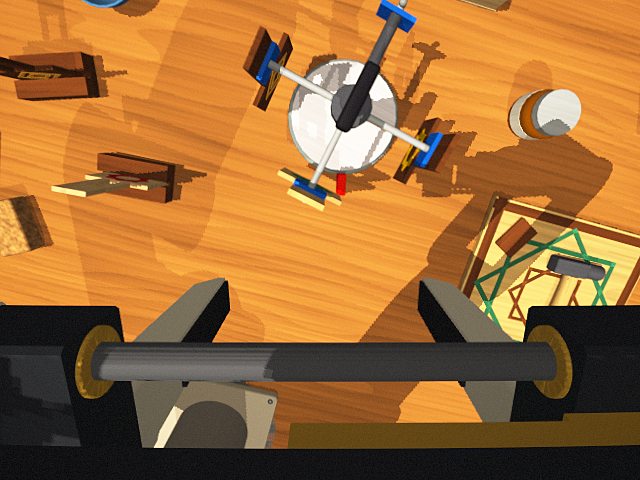

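The wrist view shows the whole turret. The knob bar runs from (378,63) to (340,130), the red block is at (341,184), and the star template stands in its rack at (135,180).

Run:
```python
from h import *
a=cv2.imread('pics/w1.png')
cv2.imwrite('pics/w1z.png',cv2.resize(a[0:220,240:460],None,fx=3.6*.75,fy=3.6*.75,interpolation=cv2.INTER_CUBIC))
cv2.imwrite('pics/w1y.png',cv2.resize(a[135:215,40:200],None,fx=5,fy=5,interpolation=cv2.INTER_CUBIC))
im=a[:,:,::-1].astype(int);r,g,b=im[...,0],im[...,1],im[...,2]
p=np.load('pics/w1.npy',allow_pickle=True).item()
m=((r>120)&(g<50)&(b<50)).astype(np.uint8);m[:160]=0;m[200:]=0;m[:,:320]=0;m[:,360:]=0
pts=np.argwhere(m)[:,::-1].astype(np.float32);R=cv2.minAreaRect(pts);print('red',len(pts),R,pts.min(0),pts.max(0))
for q in cv2.boxPoints(R):print(q,plane(p,q,.03))
m=((r<40)&(g<40)&(b<45)).astype(np.uint8);m[:50]=0;m[150:]=0;m[:,:325]=0;m[:,395:]=0
k,l,st,cc=cv2.connectedComponentsWithStats(m);i=1+st[1:,4].argmax()
pts=np.argwhere(l==i)[:,::-1].astype(np.float32);R=cv2.minAreaRect(pts);print('knob',R)
for q in cv2.boxPoints(R):print(q,plane(p,q,.276))
```

```text
red 191 ((340.5, 184.0), (20.0, 9.0), 90.0) [336. 174.] [345. 194.]
[336. 174.] [ 0.54049296 -0.10914361  0.03      ]
[345. 174.] [ 0.54401864 -0.12265304  0.03      ]
[345. 194.] [ 0.51408056 -0.13093503  0.03      ]
[336. 194.] [ 0.51050817 -0.11723864  0.03      ]
knob ((358.0962219238281, 96.7033920288086), (19.593496322631836, 74.294677734375), 29.859018325805664)
[331.10553 124.04206] [ 0.59672636 -0.08090845  0.276     ]
[368.09442  59.60976] [ 0.653634   -0.09730827  0.276     ]
[385.0869   69.36472] [ 0.65006444 -0.11303133  0.276     ]
[348.09802 133.79703] [ 0.59264912 -0.09716108  0.276     ]
```

View pics/w1z.png

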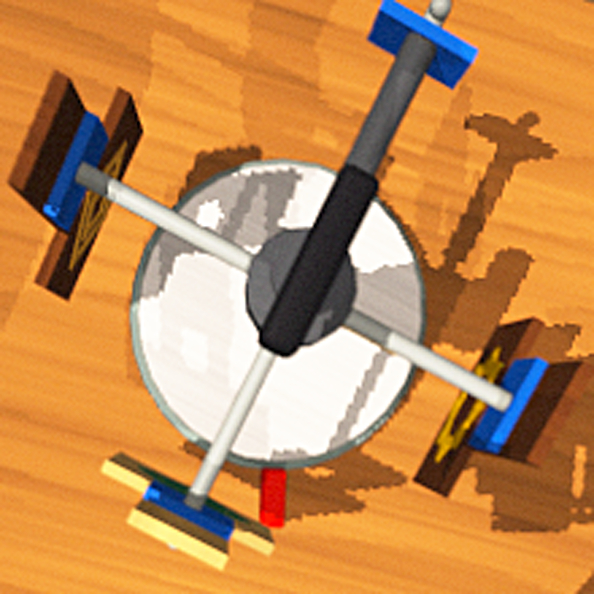

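View pics/w1y.png

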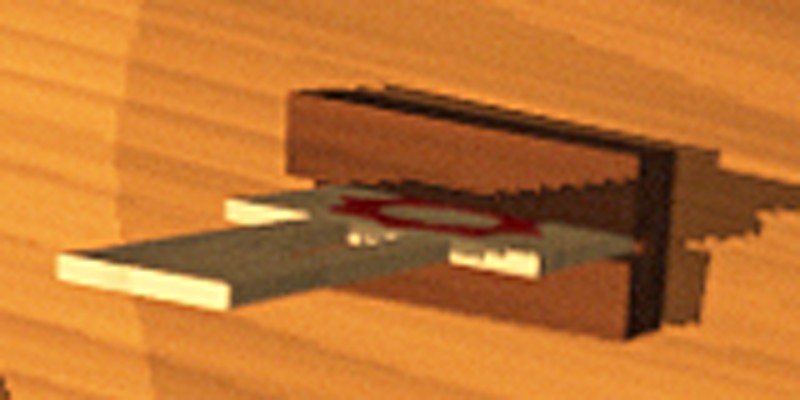

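Emit:
{"name": "carry_out", "arguments": {
  "commands": [
    [[2.7,0.78,0,0],[2.7,0.78,0,0],[2.7,0.78,0,0],[2.7,0.78,0,0],[0,0,0,-7.1],[0,0,0,-7.1],[0,0,0,-7.1],[0,0,0,-7.1],[0,0,0,-7.1],[0,0,0,-7.1],[0,0,0,-7.1],[0,0,0,-7.1],[0,0,0,-7.1],[0,0,0,-7.1],[0,0,0,-7.1],[0,0,0,-7.1],[0,0,0,-7.1],[0,0,0,-7.1],[0,0,0,-7.1],[0,0,0,-7.1]]
  ]
}}

```text
t: 3.45
tool_pos: [0.6203, -0.1037, 0.4525]
orientation: [-1.371, -2.826, 0.001]
force: [1.1, 0.7, -0.2]
opening: 0.0927
```

Emit:
{"name": "carry_out", "arguments": {
  "commands": [
    [[0,0,1.2,-7.1],[0,0,1.2,-7.1],[0,0,1.2,-7.1],[0,0,1.2,-7.1],[0,0,1.2,-7.1],[0,0,0,0],[0,0,0,0]]
  ],
  "claw": 7
}}

```text
t: 4.03
tool_pos: [0.6201, -0.1032, 0.3919]
orientation: [-0.459, -3.106, 0.0]
force: [0.4, 0.4, 0.3]
opening: 0.0702
```

Run:
```python
from h import *
s=robot.read_state();print(s['tool_pos'],s['orientation'],s['q'],np.degrees(2*np.arctan2(-s['orientation'][1],-s['orientation'][0])))
save('wrist','w2.png')
p=robot.camera_params('wrist');np.save('pics/w2.npy',{k:np.array(v) for k,v in p.items()},allow_pickle=True)
```

```text
[ 0.62006189 -0.10320637  0.39191563] [-4.59060414e-01 -3.10580404e+00  1.12676181e-04] [-2.46316021e-01  2.06401596e-01  1.11661083e+00 -2.83580209e-04
  1.82060863e+00 -1.52369261e+00] 163.18428675457196
```

View pics/w2.png

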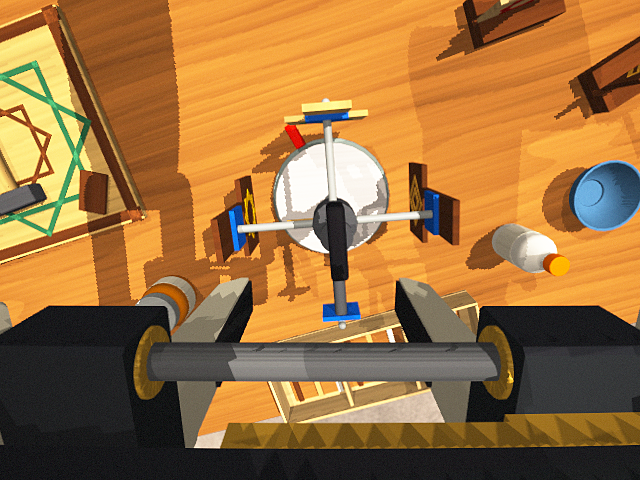

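Run:
```python
from h import *
a=cv2.imread('pics/w2.png');im=a[:,:,::-1].astype(int);r,g,b=im[...,0],im[...,1],im[...,2]
p=np.load('pics/w2.npy',allow_pickle=True).item()
m=((r>120)&(g<50)&(b<50)).astype(np.uint8);m[:115]=0;m[160:]=0;m[:,:275]=0;m[:,315:]=0
pts=np.argwhere(m)[:,::-1].astype(np.float32);R=cv2.minAreaRect(pts);print('red',len(pts),R)
for q in list(cv2.boxPoints(R))+[R[0]]:print(q,plane(p,q,.03))
m=((r<40)&(g<40)&(b<45)).astype(np.uint8);m[:185]=0;m[295:]=0;m[:,:315]=0;m[:,360:]=0
k,l,st,cc=cv2.connectedComponentsWithStats(m);i=1+st[1:,4].argmax()
pts=np.argwhere(l==i)[:,::-1].astype(np.float32);R=cv2.minAreaRect(pts);print('knob',R,st[i])
for q in cv2.boxPoints(R):print(q,plane(p,q,.276))
cv2.imwrite('pics/w2z.png',cv2.resize(a[90:330,200:460],None,fx=2.4,fy=2.4,interpolation=cv2.INTER_CUBIC))
```

```text
red 253 ((294.7720031738281, 135.46632385253906), (25.19354820251465, 10.941197395324707), 59.74356460571289)
[283.6995   127.341965] [ 0.51554026 -0.12778919  0.03      ]
[293.15024  121.829025] [ 0.51248925 -0.11337094  0.03      ]
[305.8445  143.59068] [ 0.54452464 -0.10556843  0.03      ]
[296.39377 149.10362] [ 0.54773819 -0.12016071  0.03      ]
(294.7720031738281, 135.46632385253906) [ 0.52996289 -0.11673603  0.03      ]
knob ((336.684814453125, 240.95721435546875), (78.72139739990234, 17.840190887451172), 86.42366790771484) [326 202  22  79 975]
[325.32684 202.2296 ] [ 0.59242831 -0.09329081  0.276     ]
[343.13226 201.11674] [ 0.59545285 -0.08042614  0.276     ]
[348.0428 279.6848] [ 0.65615678 -0.09387185  0.276     ]
[330.23737 280.79767] [ 0.65300228 -0.10751367  0.276     ]
```

View pics/w2z.png

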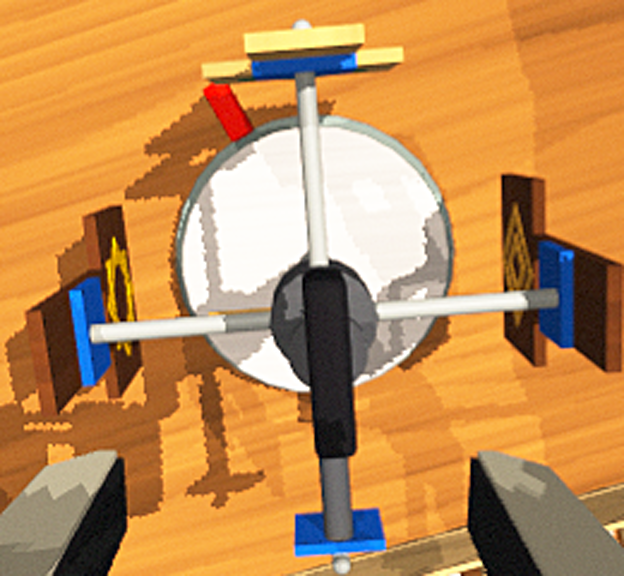

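Emit:
{"name": "carry_out", "arguments": {
  "commands": [
    [[-0.13,0.84,0,-2.4],[0,0,1.5,0],[0,0,1.5,0],[0,0,1.5,0],[0,0,1.5,0],[0,0,1.5,0],[0,0,1.5,0],[0,0,1.5,0],[0,0,1.0,0],[0,0,0.5,0],[0,0,0,0],[0,0,0,0]]
  ],
  "claw": 5
}}

```text
t: 5.08
tool_pos: [0.6247, -0.0948, 0.2735]
orientation: [0.388, 3.117, -0.0]
force: [-0.0, 0.2, 1.0]
opening: 0.05
```

Run:
```python
from h import *
s=robot.read_state();print(s['tool_pos'],s['force'],s['opening'],np.degrees(2*np.arctan2(-s['orientation'][1],-s['orientation'][0])))
save('wrist','w3.png')
```

```text
[ 0.62472549 -0.09480512  0.27352133] [-0.04233153  0.20487888  1.02316985] 0.04999931271345652 -194.18951739044306
```

View pics/w3.png

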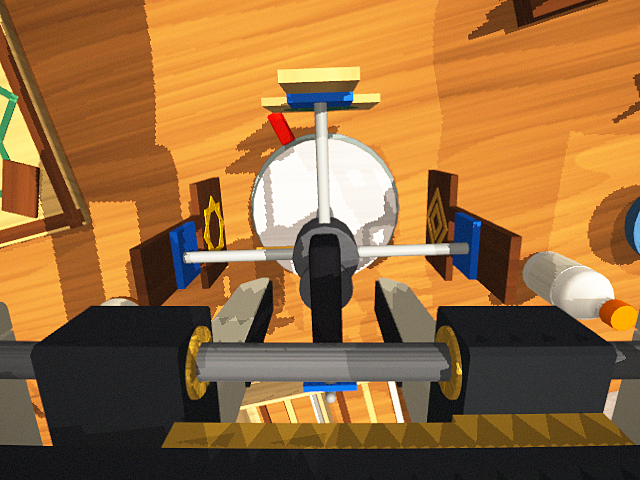

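The bar, at column 326, sits midway between the fingers at (270,290) and (378,290). I'll lower 5 mm and grip.

Emit:
{"name": "carry_out", "arguments": {
  "commands": [
    [[0,0,0.5,0],[0,0,0,0],[0,0,0,0],[0,0,0,0],[0,0,0,0],[0,0,0,0],[0,0,0,0],[0,0,0,0]]
  ],
  "claw": 0,
  "grip_force": 45
}}

```text
t: 5.8
tool_pos: [0.6248, -0.0936, 0.2679]
orientation: [0.385, 3.117, 0.002]
force: [2.8, 4.6, 0.6]
opening: 0.0136
```

Emit:
{"name": "carry_out", "arguments": {
  "commands": [
    [[0,0.1,0,0],[0,0,0,1],[0,0,0,2],[0,0,0,2.5],[0,0,0,2.5],[0,0,0,2.5],[0,0,0,2.5],[0,0,0,2.5],[0,0,0,2.5],[0,0,0,2.5],[0,0,0,2.5],[0,0,0,2.5],[0,0,0,2.5],[0,0,0,2.5],[0,0,0,2.5],[0,0,0,2.5],[0,0,0,2.5],[0,0,0,2.5],[0,0,0,2.5],[0,0,0,2.5]]
  ]
}}

```text
t: 7.47
tool_pos: [0.6251, -0.0932, 0.2678]
orientation: [1.565, 2.723, 0.002]
force: [2.0, 3.9, 0.1]
opening: 0.0134
```

Emit:
{"name": "carry_out", "arguments": {
  "commands": [
    [[0,0,0,2.5],[0,0,0,2.5],[0,0,0,2.5],[0,0,0,2.5],[0,0,0,2.5],[0,0,0,2.5],[0,0,0,2.5],[0,0,0,2.5],[0,0,0,2.5],[0,0,0,2.5],[0,0,0,2.5],[0,0,0,2.5],[0,0,0,2.5],[0,0,0,2.5],[0,0,0,2.5],[0,0,0,2.5],[0,0,0,2.5],[0,0,0,2.5],[0,0,0,2.5],[0,0,0,2.5]]
  ]
}}

```text
t: 9.13
tool_pos: [0.6256, -0.0932, 0.2678]
orientation: [2.569, 1.807, 0.003]
force: [4.5, 2.7, -0.6]
opening: 0.0139
```

Emit:
{"name": "carry_out", "arguments": {
  "commands": [
    [[0,0,0,2.5],[0,0,0,2.5],[0,0,0,2.5],[0,0,0,2.5],[0,0,0,2.5],[0,0,0,2.5],[0,0,0,2.5],[0,0,0,2.5],[0,0,0,2.5],[0,0,0,2.5],[0,0,0,2.5],[0,0,0,2.5],[0,0,0,2.5],[0,0,0,2.5],[0,0,0,2.5],[0,0,0,2.5],[0,0,0,2.5],[0,0,0,2.5],[0,0,0,2.5],[0,0,0,2.5]]
  ]
}}

```text
t: 10.8
tool_pos: [0.626, -0.0936, 0.2678]
orientation: [3.092, 0.551, 0.005]
force: [7.5, 1.3, -2.2]
opening: 0.0136
```

Run:
```python
from h import *
s=robot.read_state();print(s['tool_pos'],s['force'],s['opening'],np.degrees(2*np.arctan2(-s['orientation'][1],-s['orientation'][0])))
```

```text
[ 0.62596252 -0.09357176  0.26784353] [ 7.54004733  1.2846961  -2.17192477] 0.013616902284624406 -339.78354537252415
```

Emit:
{"name": "carry_out", "arguments": {
  "commands": [
    [[0.1,0,0,2.2],[0,0,0,2.2],[0,0,0,1.5],[0,0,0,0.6],[0,0,0,0],[0,0,0,0]]
  ]
}}

```text
t: 11.3
tool_pos: [0.626, -0.0936, 0.2678]
orientation: [3.118, 0.38, 0.002]
force: [4.1, -1.1, -0.4]
opening: 0.0134
```

Run:
```python
from h import *
s=robot.read_state();print(s['tool_pos'],s['force'],s['wrist_torque'],s['q'],np.degrees(2*np.arctan2(-s['orientation'][1],-s['orientation'][0]))+360)
for n in('side','top'):
    im=save(n,n+'2.png')
a=cv2.imread('pics/side2.png');cv2.imwrite('pics/side2z.png',cv2.resize(a[190:330,240:380],None,fx=4.2,fy=4.2,interpolation=cv2.INTER_CUBIC))
```

```text
[ 0.62604617 -0.09362577  0.26784661] [ 4.09028518 -1.13092419 -0.39387721] [-0.11656587 -0.74201817  0.052871  ] [-2.29305711e-01  2.06786422e-01  1.33952554e+00 -2.03262422e-04
  1.59413603e+00  1.09916161e+00] 13.884150839375934
```

View pics/side2z.png

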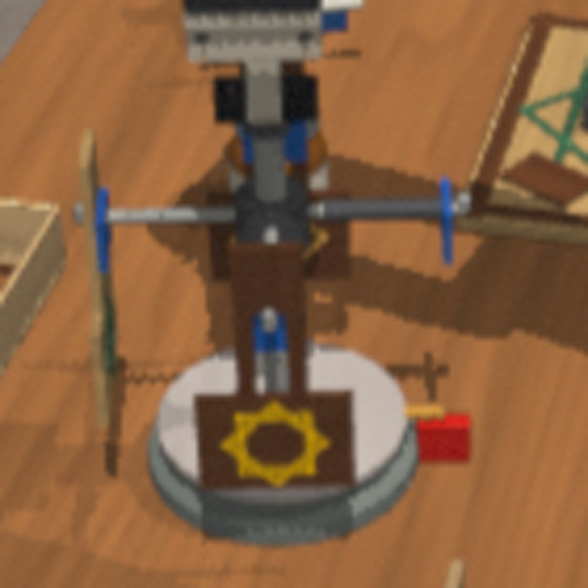

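View pics/top2.png

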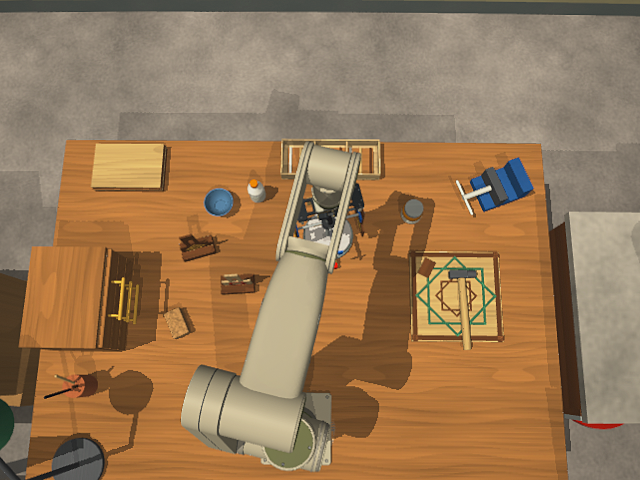

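In the side view the brass pointer lies over the red block at enlarged (430,410). I'll release and back off to check it with the wrist camera.

Emit:
{"name": "carry_out", "arguments": {
  "commands": [
    [[0,0,0,0],[0,0,0,0],[0,0,0,0],[0,0,-1.5,0],[0,0,-3,0],[0,0,-3,0],[0,0,-3,0],[-3,0,-3,0],[-3,0,-3,0],[-3,0,-2,0],[-3,0,0,0],[0,0,0,0],[0,0,0,0]]
  ],
  "claw": 5
}}

```text
t: 12.48
tool_pos: [0.5092, -0.1222, 0.4527]
orientation: [3.118, 0.377, 0.003]
force: [0.3, 0.2, 0.3]
opening: 0.05
```

Run:
```python
from h import *
s=robot.read_state();print(s['tool_pos'],s['force'],np.degrees(2*np.arctan2(-s['orientation'][1],-s['orientation'][0])))
save('wrist','w4.png')
p=robot.camera_params('wrist');np.save('pics/w4.npy',{k:np.array(v) for k,v in p.items()},allow_pickle=True)
a=cv2.imread('pics/w4.png')
cv2.imwrite('pics/w4z.png',cv2.resize(a[0:220,240:460],None,fx=2.7,fy=2.7,interpolation=cv2.INTER_CUBIC))
im=a[:,:,::-1].astype(int);r,g,b=im[...,0],im[...,1],im[...,2]
```

```text
[ 0.50920399 -0.1221601   0.45268707] [0.30146869 0.21954758 0.29683337] -346.20228153208626
```

View pics/w4.png

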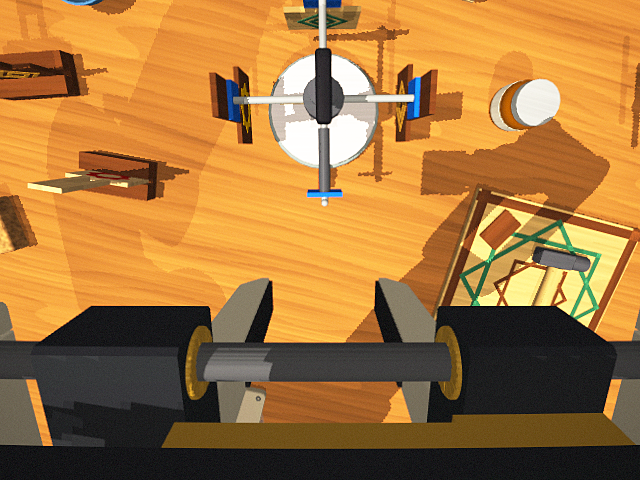

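View pics/w4z.png

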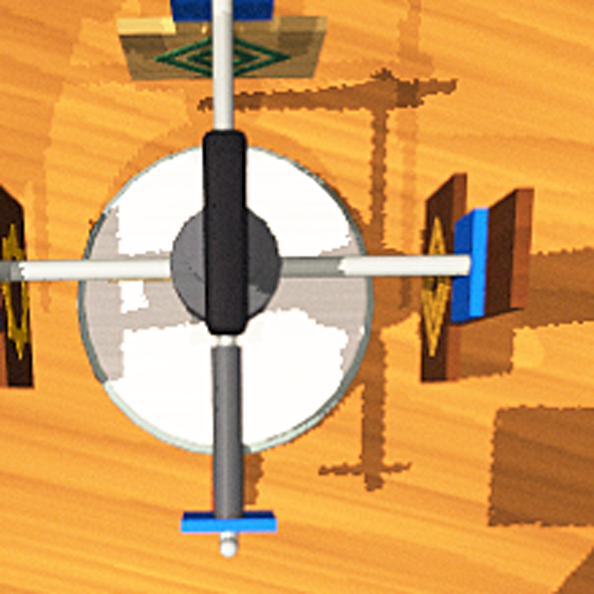

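The rod covers the pointer and the block, with only a red sliver showing at (319,181). I'll measure the star template from this frame and check the pointer from another angle on the way to the rack.

Run:
```python
from h import *
a=cv2.imread('pics/w4.png')
cv2.imwrite('pics/w4y.png',cv2.resize(a[140:210,15:175],None,fx=5,fy=5,interpolation=cv2.INTER_CUBIC))
for n,off,(pts) in (('w1',(40,135),[(58,258),(230,284),(230,308),(60,281)]),):
    p=np.load(f'pics/{n}.npy',allow_pickle=True).item()
    for q in pts:
        uv=(off[0]+q[0]/5,off[1]+q[1]/5);print(uv,plane(p,uv,.182))
```

```text
(51.6, 186.6) [0.45422674 0.21569513 0.182     ]
(86.0, 191.8) [0.45824978 0.17550883 0.182     ]
(86.0, 196.6) [0.45259152 0.17499492 0.182     ]
(52.0, 191.2) [0.44891368 0.21486464 0.182     ]
```

View pics/w4y.png

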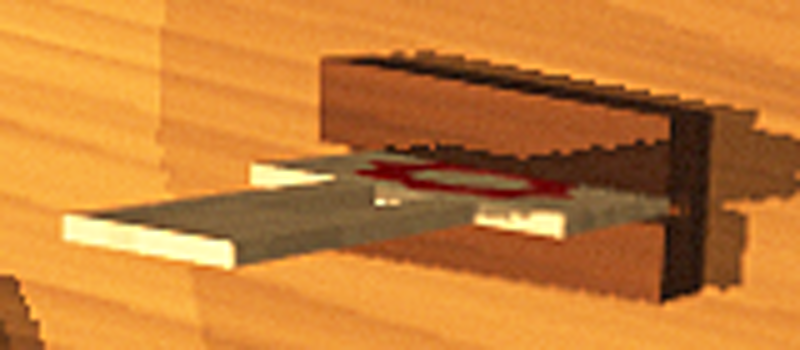

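Run:
```python
from h import *
save('side','side3.png')
b=cv2.imread('pics/side3.png')
cv2.imwrite('pics/side3z.png',cv2.resize(b[190:320,270:380],None,fx=6,fy=4.6*1.3,interpolation=cv2.INTER_CUBIC)[:600])
p=np.load('pics/w4.npy',allow_pickle=True).item()
for q in [(62,215),(234,243),(234,268),(65,240)]:
    print(plane(p,(15+q[0]/5,140+q[1]/5),.182))
# hook: vertical line at axis - r*(dir): find z best projecting row
for ax in ((.6256,-.0933),(.6240,-.0945)):
  d=np.array([np.cos(np.radians(13.5)),np.sin(np.radians(13.5))])
  for r,lab in((.112,'tip'),(.105,'plate')):
    c=np.array(ax)-r*d
    for n,P in(('w4',p),('side',robot.camera_params('side'))):
        print(lab,n,[np.round(proj(P,[*c,z])[0],1).tolist() for z in(.15,.17,.19,.21)])
```

```text
[0.45700116 0.21882067 0.182     ]
[0.45998955 0.17853301 0.182     ]
[0.45408659 0.17816849 0.182     ]
[0.45125955 0.21789038 0.182     ]
tip w4 [[322.1, 197.9], [322.1, 200.3], [322.1, 202.9], [322.1, 205.7]]
tip side [[349.2, 251.1], [349.2, 244.4], [349.2, 237.7], [349.2, 230.8]]
plate w4 [[322.2, 192.3], [322.1, 194.4], [322.1, 196.7], [322.1, 199.3]]
plate side [[346.4, 251.1], [346.3, 244.5], [346.3, 237.7], [346.3, 230.8]]
tip w4 [[322.8, 199.4], [322.8, 201.8], [322.8, 204.5], [322.8, 207.4]]
tip side [[349.9, 250.9], [349.9, 244.2], [349.9, 237.5], [349.9, 230.6]]
plate w4 [[322.8, 193.8], [322.8, 196.0], [322.8, 198.4], [322.8, 201.0]]
plate side [[347.1, 250.9], [347.1, 244.3], [347.1, 237.5], [347.0, 230.7]]
```

View pics/side3z.png

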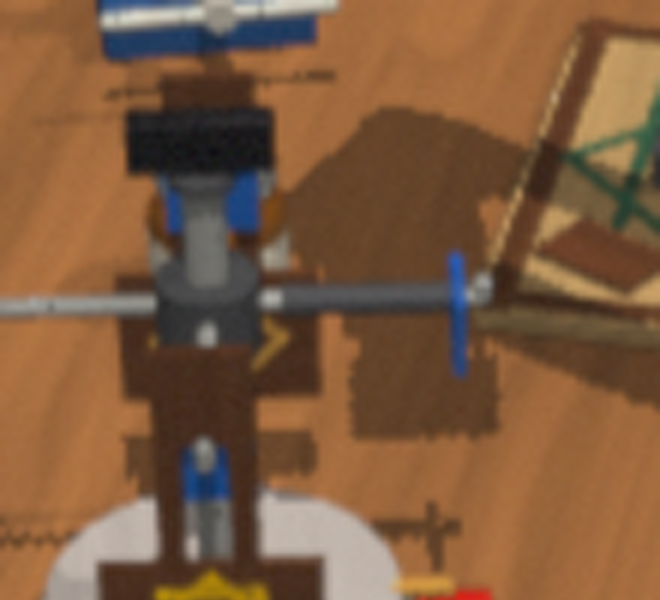

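The side view gives the rod axis at about 185 mm: plate centre at row 242.5, tip top at row 236. The star template's crossbar is near (0.455, 0.197). Next is an oblique look at the pointer.

Emit:
{"name": "carry_out", "arguments": {
  "commands": [
    [[0.6,-3.3,0,0],[0.6,-3.3,0,0],[0.6,-3.3,0,0],[0.6,-3.3,0,0],[0.6,-3.3,0,0],[0,0,0,0],[0,0,0,0]]
  ],
  "claw": 5
}}

```text
t: 13.17
tool_pos: [0.5001, 0.0475, 0.4505]
orientation: [-3.118, -0.386, 0.003]
force: [0.8, 0.2, -0.4]
opening: 0.0499
```

Run:
```python
from h import *
s=robot.read_state();print(s['tool_pos'],s['force'],np.degrees(2*np.arctan2(-s['orientation'][1],-s['orientation'][0])))
save('wrist','w5.png')
p=robot.camera_params('wrist');np.save('pics/w5.npy',{k:np.array(v) for k,v in p.items()},allow_pickle=True)
print(proj(p,[.528,-.118,.03]),proj(p,[.455,.197,.182]))
u,v=proj(p,[.528,-.118,.03])[0].astype(int)
a=cv2.imread('pics/w5.png')
cv2.imwrite('pics/w5z.png',cv2.resize(a[max(0,v-50):v+50,u-60:u+60],None,fx=6,fy=6,interpolation=cv2.INTER_CUBIC)); print(u-60,v-50)
```

```text
[0.50008939 0.04750925 0.45054449] [ 0.8091955   0.21979478 -0.3948012 ] 14.11353618922481
[[427.97579199 199.32862356]] [[188.63723972 213.95016621]]
367 149
```

View pics/w5.png

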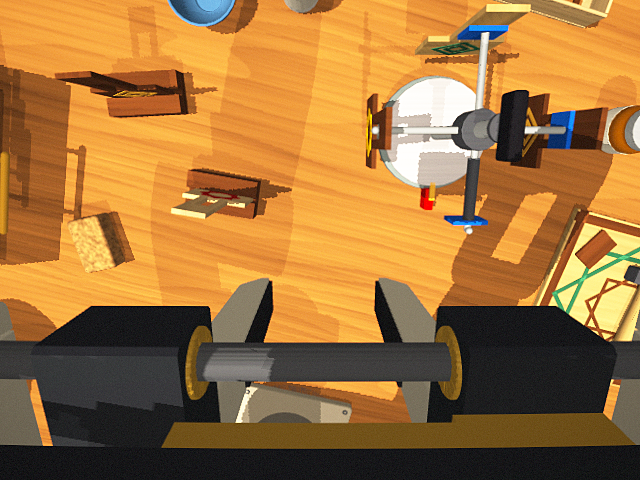

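View pics/w5z.png

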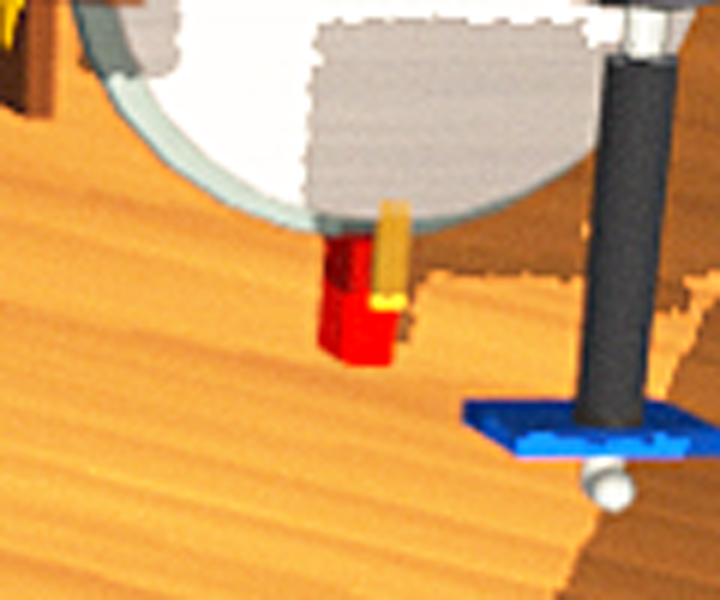

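Run:
```python
from h import *
p=np.load('pics/w5.npy',allow_pickle=True).item()
f=lambda x,y,z: plane(p,(367+x/6,149+y/6),z)[:2]
ax=np.array([.6256,-.0933])
for l,x,y,z in(('blkL',345,365,.03),('blkR',393,365,.03),('ptrL',370,304,.036),('ptrR',405,304,.036),('ptrbaseL',380,203,.036),('ptrbaseR',411,203,.036),('blkLup',350,300,.03),('tip top',613,488,.195)):
    q=f(x,y,z);d=ax-q;print(l,q,np.hypot(*d),np.degrees(np.arctan2(d[1],d[0])))
a=cv2.imread('pics/w5.png');r,g,b=[a[...,i].astype(int) for i in(2,1,0)]
print(a[199:212,420:438,::-1].tolist()[0:13:2])
```

```text
blkL [ 0.51066316 -0.11786744] 0.11753312492538188 12.065259453527077
blkR [ 0.51376496 -0.13026484] 0.11778572250536709 18.29027217347837
ptrL [ 0.52819547 -0.11731274] 0.10032075151159253 13.848747794123039
ptrR [ 0.53042234 -0.12619575] 0.10070212018329268 19.066414142374473
ptrbaseL [ 0.55371765 -0.11164377] 0.07418602434475784 14.315856864131598
ptrbaseR [ 0.55567294 -0.1194196 ] 0.07464601550628493 20.48198126165256
blkLup [ 0.52747829 -0.11377468] 0.10023513295159939 11.786563941201107
tip top [ 0.51748494 -0.12306155] 0.11213659793873748 15.390985292272934
[[[229, 91, 31], [197, 0, 0], [210, 6, 3], [198, 0, 0], [245, 0, 0], [255, 4, 0], [255, 6, 0], [255, 0, 0], [255, 118, 15], [255, 255, 60], [255, 255, 66], [255, 255, 64], [255, 255, 61], [255, 255, 72], [255, 218, 55], [208, 114, 48], [250, 168, 67], [254, 184, 69]], [[218, 64, 21], [200, 0, 0], [201, 0, 0], [199, 6, 0], [252, 5, 0], [255, 0, 0], [255, 0, 0], [255, 0, 0], [255, 0, 0], [255, 0, 0], [255, 0, 0], [255, 0, 0], [255, 0, 0], [234, 59, 26], [166, 97, 40], [210, 122, 47], [251, 169, 61], [255, 192, 73]], [[217, 39
[... 616 characters left out ...]
], [255, 0, 0], [255, 0, 0], [255, 0, 0], [255, 102, 19], [249, 181, 69], [254, 195, 80], [253, 189, 77], [253, 190, 76], [252, 187, 72]], [[248, 174, 73], [250, 179, 78], [248, 167, 67], [242, 147, 53], [255, 89, 24], [255, 34, 0], [255, 10, 0], [255, 10, 0], [255, 2, 0], [255, 1, 0], [255, 1, 0], [255, 18, 0], [252, 131, 52], [248, 184, 73], [250, 180, 70], [250, 178, 68], [251, 180, 75], [250, 175, 71]], [[238, 155, 61], [239, 151, 66], [238, 152, 61], [238, 153, 61], [240, 160, 69], [243, 167, 73], [242, 170, 63], [245, 175, 68], [247, 178, 72], [245, 173, 71], [243, 173, 67], [244, 168, 71], [245, 170, 68], [246, 165, 67], [248, 174, 76], [249, 174, 69], [250, 173, 70], [247, 168, 67]]]
```

In this view the pointer tip (432,199) sits over the block (428,203), with about 1° of possible offset from parallax. A mirrored view from the other side should cancel that.

Emit:
{"name": "carry_out", "arguments": {
  "commands": [
    [[-0.6,3.5,0,0],[-0.6,3.5,0,0],[-0.6,3.5,0,0],[-0.6,3.5,0,0],[-0.6,3.5,0,0],[-0.6,3.5,0,0],[-0.6,3.5,0,0],[-0.6,3.5,0,0],[-0.6,3.5,0,0],[0,0,0,0],[0,0,0,0]]
  ]
}}

```text
t: 14.13
tool_pos: [0.522, -0.2766, 0.4495]
orientation: [-3.118, -0.371, 0.004]
force: [-0.1, 0.7, -0.1]
opening: 0.05
```

Run:
```python
from h import *
s=robot.read_state();print(s['tool_pos'],s['force'],np.degrees(2*np.arctan2(-s['orientation'][1],-s['orientation'][0])))
save('wrist','w6.png')
p=robot.camera_params('wrist');np.save('pics/w6.npy',{k:np.array(v) for k,v in p.items()},allow_pickle=True)
u,v=proj(p,[.528,-.118,.03])[0].astype(int)
a=cv2.imread('pics/w6.png')
cv2.imwrite('pics/w6z.png',cv2.resize(a[max(0,v-50):v+50,u-60:u+60],None,fx=6,fy=6,interpolation=cv2.INTER_CUBIC)); print(u-60,v-50)
```

```text
[ 0.52199231 -0.27663256  0.44952285] [-0.11372223  0.74404965 -0.05312179] 13.582076539713189
164 113
```

View pics/w6z.png

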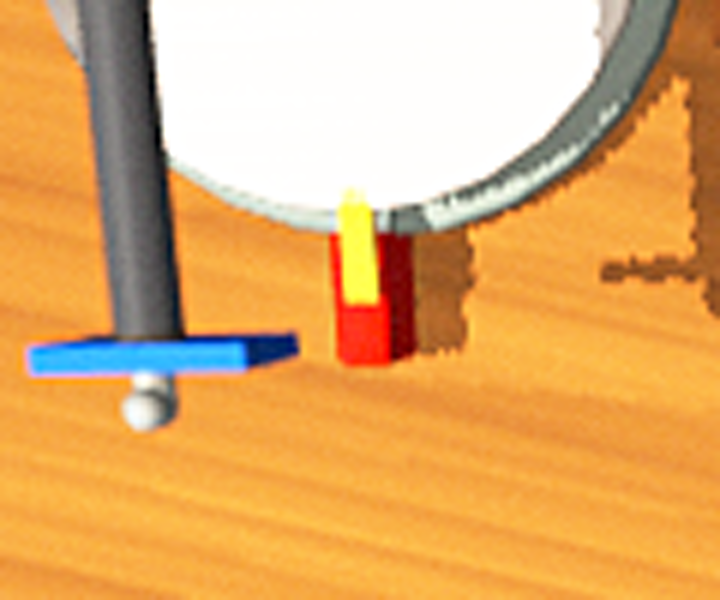

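Run:
```python
from h import *
P5=np.load('pics/w5.npy',allow_pickle=True).item();P6=np.load('pics/w6.npy',allow_pickle=True).item()
def tri(a,b):
    o1,d1=ray(P5,a);o2,d2=ray(P6,b)
    k=np.linalg.lstsq(np.stack([d1,-d2],1),o2-o1,rcond=None)[0]
    return (o1+d1*k[0]+o2+d2*k[1])/2
f5=lambda x,y:(367+x/6,149+y/6); f6=lambda x,y:(164+x/6,113+y/6)
ax=np.array([.6256,-.0933])
for l,a,b in(('ptr',f5(387,304),f6(362,304)),('blk end',f5(369,365),f6(363.5,362)),('tip',f5(613,488),f6(146,408)),):
    q=tri(a,b);d=ax-q[:2];print(l,q,np.hypot(*d),np.degrees(np.arctan2(d[1],d[0])))
```

```text
ptr [ 0.5293338  -0.11995417  0.04120802] 0.09988806486496474 15.476335708693913
blk end [ 0.51358722 -0.1217585   0.03681212] 0.11557140501720176 14.255226882376519
tip [ 0.51805131 -0.12249564  0.19610791] 0.1114410461118769 15.18774617798516
```

The pointer sits about 1° past the block centre (15.5° against 14.3°), so I'll regrip the knob and nudge it.

Emit:
{"name": "carry_out", "arguments": {
  "commands": [
    [[2.4,-2.56,0,0],[2.4,-2.56,0,0],[2.4,-2.56,0,0],[2.4,-2.56,0,0],[2.4,-2.56,0,0],[2.4,-2.56,0,0],[0,0,3,0],[0,0,3,0],[0,0,3,0],[0,0,2,0],[0,0,1,0],[0,0,0,0],[0,0,0,0]]
  ]
}}

```text
t: 15.27
tool_pos: [0.6258, -0.0892, 0.3324]
orientation: [3.118, 0.38, 0.001]
force: [0.5, 0.2, 0.3]
opening: 0.0501
```

Run:
```python
from h import *
s=robot.read_state();print(s['tool_pos'],s['force'],np.degrees(2*np.arctan2(-s['orientation'][1],-s['orientation'][0])))
```

```text
[ 0.62576684 -0.08916226  0.33244752] [0.51865064 0.19564263 0.28846876] -346.0997365728897
```

Emit:
{"name": "carry_out", "arguments": {
  "commands": [
    [[-0.1,0.41,0,0],[0,0,2,0],[0,0,2,0],[0,0,1.5,0],[0,0,0.95,0],[0,0,0,0],[0,0,0,0]]
  ]
}}

```text
t: 15.85
tool_pos: [0.6262, -0.0941, 0.2683]
orientation: [3.118, 0.379, 0.002]
force: [0.4, -1.3, 0.8]
opening: 0.0503
```

Emit:
{"name": "carry_out", "arguments": {
  "commands": [
    [[0,0,0,0],[0,0,0,0],[0,0,0,0],[0,0,0,0],[0,0,0,0],[0,0,0,0],[0,0,0,0.5],[0,0,0,0.6],[0,0,0,0],[0,0,0,0]]
  ],
  "claw": 0
}}

```text
t: 16.68
tool_pos: [0.6259, -0.0937, 0.2673]
orientation: [-3.122, -0.349, -0.0]
force: [-0.8, 0.6, 2.3]
opening: 0.0137
```

Run:
```python
from h import *
s=robot.read_state();print(s['tool_pos'],s['force'],s['wrist_torque'],np.degrees(2*np.arctan2(-s['orientation'][1],-s['orientation'][0])))
```

```text
[ 0.62588945 -0.09370304  0.26727941] [-0.83632411  0.56246984  2.33960122] [0.20066206 0.12087201 0.01563987] 12.767233023437566
```

Emit:
{"name": "carry_out", "arguments": {
  "commands": [
    [[0,0,0,0],[0,0,0,0],[0,0,0,0],[0,0,-1.5,0],[0,0,-3,0],[0,0,-3,0],[0,0,-3,0],[-1.8,-3.3,-3,0],[-1.8,-3.3,-3,0],[-1.8,-3.3,-1.8,0],[-1.8,-3.3,0,0],[-1.8,-3.3,0,0],[0,0,0,0],[0,0,0,0]]
  ],
  "claw": 5
}}

```text
t: 17.85
tool_pos: [0.5074, 0.0409, 0.443]
orientation: [3.121, 0.353, 0.003]
force: [0.5, 0.3, 0.2]
opening: 0.0501
```

Run:
```python
from h import *
s=robot.read_state();print(s['tool_pos'],s['force'],np.degrees(2*np.arctan2(-s['orientation'][1],-s['orientation'][0])))
save('wrist','w7.png')
p=robot.camera_params('wrist');np.save('pics/w7.npy',{k:np.array(v) for k,v in p.items()},allow_pickle=True)
u,v=proj(p,[.528,-.118,.03])[0].astype(int)
a=cv2.imread('pics/w7.png')
cv2.imwrite('pics/w7z.png',cv2.resize(a[max(0,v-50):v+50,u-60:u+60],None,fx=6,fy=6,interpolation=cv2.INTER_CUBIC)); print(u-60,v-50)
cv2.imwrite('pics/w7y.png',cv2.resize(a[160:230,150:290],None,fx=5,fy=5,interpolation=cv2.INTER_CUBIC))
```

```text
[0.50744508 0.04092864 0.44297067] [0.51608477 0.25465708 0.19934101] -347.08326128120615
364 152
```

View pics/w7z.png

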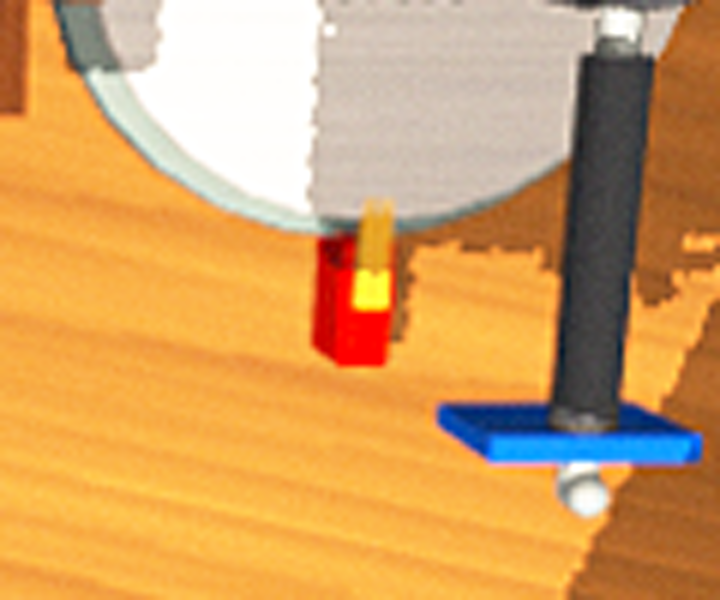

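View pics/w7y.png

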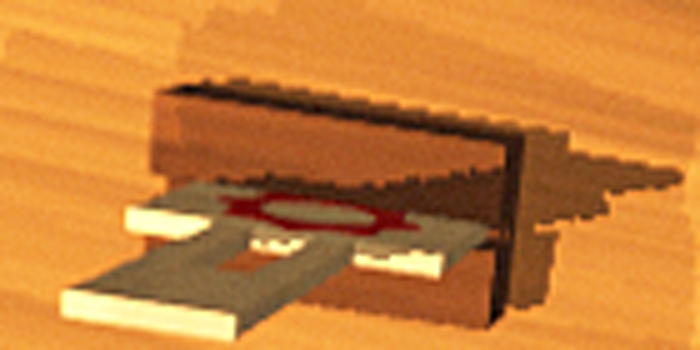

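The pointer now leads the block by 1.7 px, which is the expected height parallax, so the turret is at the mark. Now the template edge from this view.

Run:
```python
from h import *
p=np.load('pics/w7.npy',allow_pickle=True).item()
c=[plane(p,(150+q[0]/5,160+q[1]/5),.182) for q in [(60,292),(238,316),(238,340),(62,315)]]
print(np.round(c,4),np.mean(c,0)); d=c[0]-c[1];e=c[3]-c[2];print(np.degrees(np.arctan2(-d[0],d[1])),np.degrees(np.arctan2(-e[0],e[1])),np.linalg.norm(d))
```

```text
[[0.457  0.2184 0.182 ]
 [0.4605 0.1774 0.182 ]
 [0.4548 0.1766 0.182 ]
 [0.4517 0.2173 0.182 ]] [0.4559867  0.19742554 0.182     ]
4.8589221763361286 4.421229130032759 0.04119433656031472
```

Emit:
{"name": "carry_out", "arguments": {
  "commands": [
    [[-0.31,-3.27,0,0],[-0.31,-3.27,0,0],[-0.31,-3.27,0,0],[-0.31,-3.27,0,0],[-0.31,-3.27,0,0],[0,0,1.2,-6.8],[0,0,1.2,-6.8],[0,0,1.2,-6.8],[0,0,1.2,-6.8],[0,0,1.2,-6.8],[0,0,1.2,-6.8],[0,0,1.2,-6.8],[0,0,1.2,-6.8],[0,0,1.2,-6.8],[0,0,1.2,-6.8],[0,0,1.2,-6.8],[0,0,1.2,-6.8],[0,0,0,0],[0,0,0,0]]
  ]
}}

```text
t: 19.48
tool_pos: [0.4573, 0.1948, 0.297]
orientation: [-2.14, -2.298, 0.004]
force: [0.8, -0.2, 0.8]
opening: 0.0499
```

Run:
```python
from h import *
s=robot.read_state();print(s['tool_pos'],s['force'],s['q'],np.degrees(2*np.arctan2(-s['orientation'][1],-s['orientation'][0])))
save('wrist','w8.png')
p=robot.camera_params('wrist');np.save('pics/w8.npy',{k:np.array(v) for k,v in p.items()},allow_pickle=True)
print(proj(p,[[.456,.1974,.182]]))
```

```text
[0.45726389 0.19483047 0.29696931] [ 0.82072757 -0.23864039  0.78609714] [ 2.99791331e-01 -1.66221021e-01  1.66512081e+00 -2.72840512e-04
  1.64522060e+00  2.28571274e-01] 94.07946601930257
[[321.35275099 238.0785997 ]]
```

View pics/w8.png

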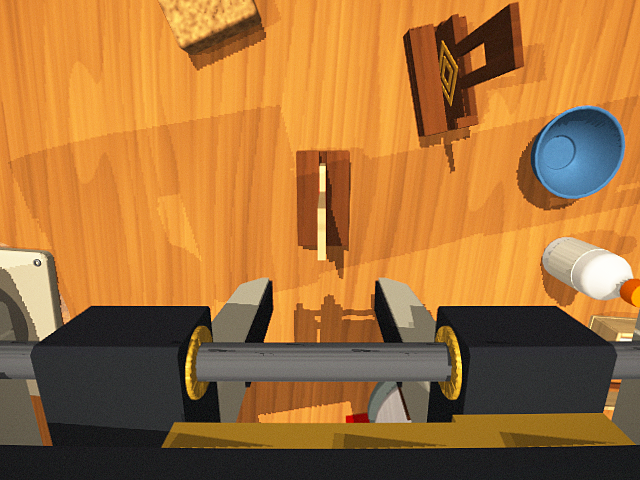

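Run:
```python
from h import *
a=cv2.imread('pics/w8.png');p=np.load('pics/w8.npy',allow_pickle=True).item()
z=cv2.resize(a[150:275,285:360],None,fx=4.8,fy=4.8,interpolation=cv2.INTER_CUBIC);cv2.imwrite('pics/w8z.png',z)
im=a[:,:,::-1].astype(int);m=((im[...,2]>120)&(im[...,0]>190))
for r in(200,206,210,215,225,235,245,255,258,260,262):
    c=np.nonzero(m[r,300:345])[0]+300;print(r,c.min() if len(c) else 0,c.max() if len(c) else 0, plane(p,(c.mean(),r),.182)[:2].round(4) if len(c) else '')
```

```text
200 0 0 
206 0 0 
210 318 325 [0.4546 0.2189]
215 318 325 [0.4549 0.2151]
225 318 324 [0.455  0.2075]
235 318 325 [0.4559 0.1998]
245 318 325 [0.4565 0.192 ]
255 318 325 [0.457 0.184]
258 318 325 [0.4572 0.1816]
260 0 0 
262 0 0
```

View pics/w8z.png

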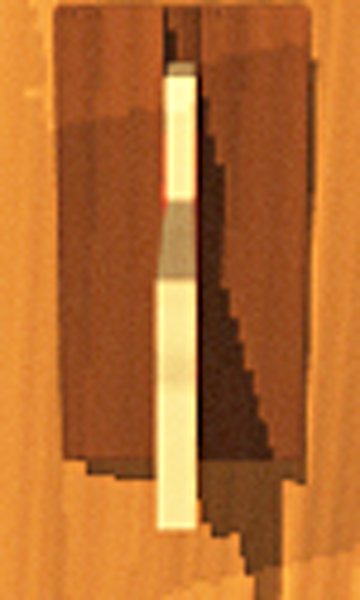

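Emit:
{"name": "carry_out", "arguments": {
  "commands": [
    [[0.5,-0.12,0,0],[0,0,2.5,0],[0,0,2.5,0],[0,0,2.5,0],[0,0,2.5,0],[0,0,1.4,0],[0,0,0.7,0],[0,0,0,0],[0,0,0,0]]
  ],
  "claw": 4
}}

```text
t: 20.28
tool_pos: [0.456, 0.2009, 0.1781]
orientation: [2.136, 2.303, 0.002]
force: [-0.5, 0.2, 1.8]
opening: 0.0397
```

Run:
```python
from h import *
s=robot.read_state();print(s['tool_pos'],s['force'],np.degrees(2*np.arctan2(-s['orientation'][1],-s['orientation'][0])))
save('wrist','w9.png')
```

```text
[0.45598174 0.20090446 0.17814958] [-0.50304433  0.20898985  1.78966276] -265.6835747816297
```

View pics/w9.png

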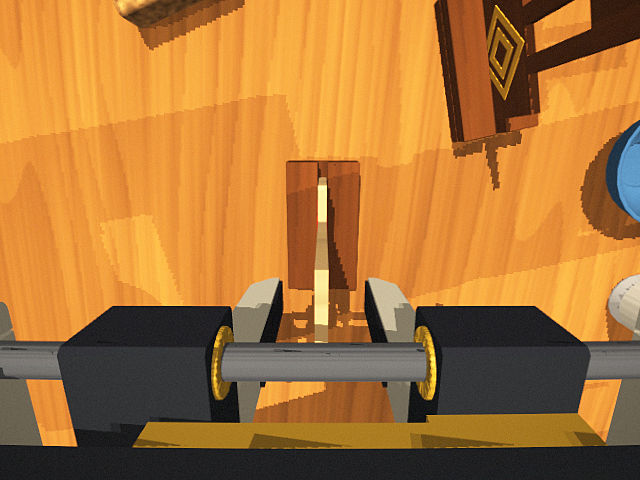

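The tab, at column 321, is centred between the fingers (281 and 364). Closing.

Emit:
{"name": "carry_out", "arguments": {
  "commands": [
    [[0,0,0.2,0],[0,0,0,0],[0,0,0,0],[0,0,0,0],[0,0,0,0],[0,0,0,0],[0,0,0,0]]
  ],
  "claw": 0,
  "grip_force": 40
}}

```text
t: 20.92
tool_pos: [0.4554, 0.2006, 0.1752]
orientation: [-2.135, -2.304, -0.0]
force: [-0.7, -0.3, 0.9]
opening: 0.0053
```

Emit:
{"name": "carry_out", "arguments": {
  "commands": [
    [[0,0,-0.5,0],[0,0,-1,0],[0,0,-1.5,0],[0,0,-2,0],[0,0,-2.5,0],[0,0,-2.5,0],[0,0,-2.5,0],[0,0,0,0],[0,0,0,0]]
  ]
}}

```text
t: 21.67
tool_pos: [0.4563, 0.2009, 0.3022]
orientation: [2.134, 2.303, 0.005]
force: [-0.3, 0.7, -2.7]
opening: 0.0055
```

Run:
```python
from h import *
s=robot.read_state();print(s['tool_pos'],s['force'],s['opening'],np.degrees(2*np.arctan2(-s['orientation'][1],-s['orientation'][0])))
save('wrist','w10.png')
```

```text
[0.45634238 0.2009186  0.30217644] [-0.29172274  0.70286191 -2.74534357] 0.005466332704325786 -265.6278817766388
```

View pics/w10.png

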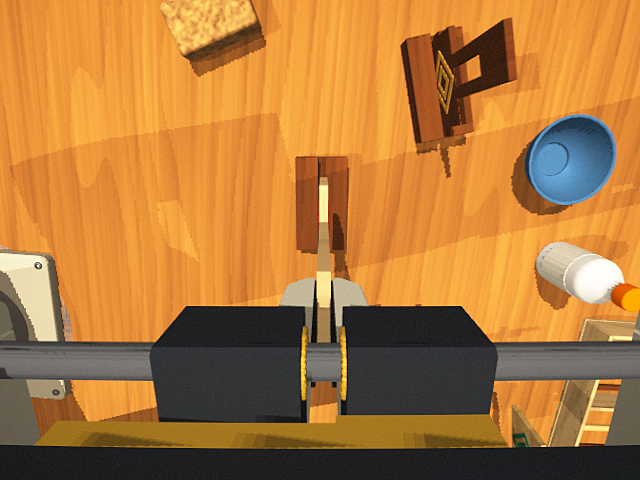

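Emit:
{"name": "carry_out", "arguments": {
  "commands": [
    [[-1.5,0.07,0,0],[-2.7,0.07,0,0],[-2.7,0.07,0,0],[-2.7,0.07,0,0],[-2.7,0.07,0,0],[-2.7,0.07,0,0],[-2.7,0.07,0,0],[-2.7,0.07,0,0],[-2.7,0.07,0,0],[-2.7,0.07,0,0],[-2.7,0.07,0,0],[-2.7,0.07,0,0],[-1.5,0,0,0],[0,0,0,-4.2],[0,0,0,-4.2],[0,0,0,0],[0,0,0,0]]
  ]
}}

```text
t: 23.13
tool_pos: [0.488, -0.1246, 0.2982]
orientation: [-1.962, -2.45, 0.001]
force: [0.6, 0.5, -1.9]
opening: 0.0054
```

Run:
```python
from h import *
s=robot.read_state();print(s['tool_pos'],s['force'],s['q'],s['opening'],np.degrees(2*np.arctan2(-s['orientation'][1],-s['orientation'][0])))
save('wrist','w11.png')
p=robot.camera_params('wrist');np.save('pics/w11.npy',{k:np.array(v) for k,v in p.items()},allow_pickle=True)
```

```text
[ 0.48800997 -0.12461089  0.29824319] [ 0.5766827   0.46222477 -1.86713936] [-3.51842483e-01 -1.47644341e-01  1.64618119e+00  1.31326030e-05
  1.64593610e+00 -5.72335083e-01] 0.005413342964351512 102.63335079539489
```

View pics/w11.png

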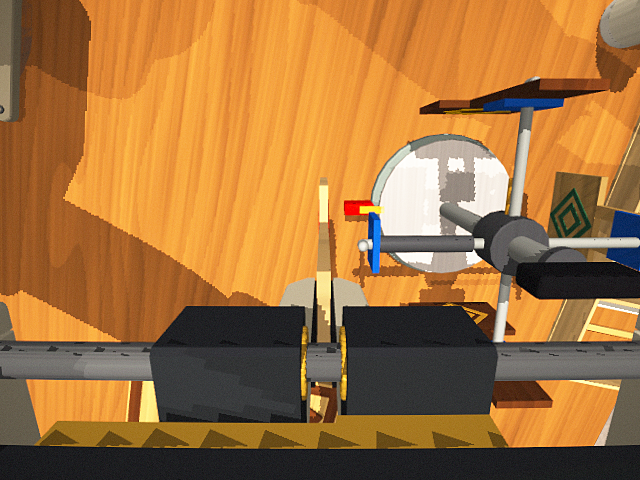

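The hook rod at row 243 lies parallel to the jaw direction, and the tip at (363,245) is just beyond the template. I'll work out the remaining offsets.

Run:
```python
from h import *
from scipy.spatial.transform import Rotation as R
p=np.load('pics/w11.npy',allow_pickle=True).item()
s=robot.read_state();M=R.from_rotvec(s['orientation']).as_matrix()
a=cv2.imread('pics/w11.png');cv2.imwrite('pics/w11z.png',cv2.resize(a[160:320,280:480],None,fx=3.7,fy=3.7,interpolation=cv2.INTER_CUBIC))
for l,uv,z in(('tip',(363,245),.195),('rod mid1',(392,243.5),.189),('rod mid2',(465,243.5),.189),('plate top L',(374,215),.193),('plate top R',(374,272),.193)):
    for dz in(-.003,0,.003):
        q=plane(p,uv,z+dz);print(l,q.round(4),(M.T@(q-s['tool_pos'])).round(4))
```

```text
tip [ 0.5166 -0.1184  0.192 ] [-0.0005  0.0293  0.1066]
tip [ 0.5161 -0.1177  0.195 ] [0.0004 0.029  0.1036]
tip [ 0.5156 -0.117   0.198 ] [0.0012 0.0286 0.1006]
rod mid1 [ 0.5387 -0.114   0.186 ] [-0.001   0.0518  0.1126]
rod mid1 [ 0.5379 -0.1133  0.189 ] [-1.000e-04  5.120e-02  1.096e-01]
rod mid1 [ 0.5372 -0.1127  0.192 ] [0.0007 0.0506 0.1066]
rod mid2 [ 0.5925 -0.1019  0.186 ] [-0.001   0.1069  0.1125]
rod mid2 [ 0.5911 -0.1014  0.189 ] [-1.000e-04  1.057e-01  1.095e-01]
rod mid2 [ 0.5898 -0.1009  0.192 ] [0.0007 0.1045 0.1065]
plate top L [ 0.5192 -0.0953  0.19  ] [0.0216 0.0369 0.1086]
plate top L [ 0.5187 -0.0948  0.193 ] [0.0221 0.0365 0.1056]
plate top L [ 0.5182 -0.0944  0.196 ] [0.0227 0.0361 0.1026]
plate top R [ 0.5303 -0.1377  0.19  ] [-0.0222  0.0385  0.1086]
plate top R [ 0.5297 -0.1367  0.193 ] [-0.0211  0.038   0.1056]
plate top R [ 0.529  -0.1357  0.196 ] [-0.0201  0.0376  0.1026]
```

View pics/w11z.png

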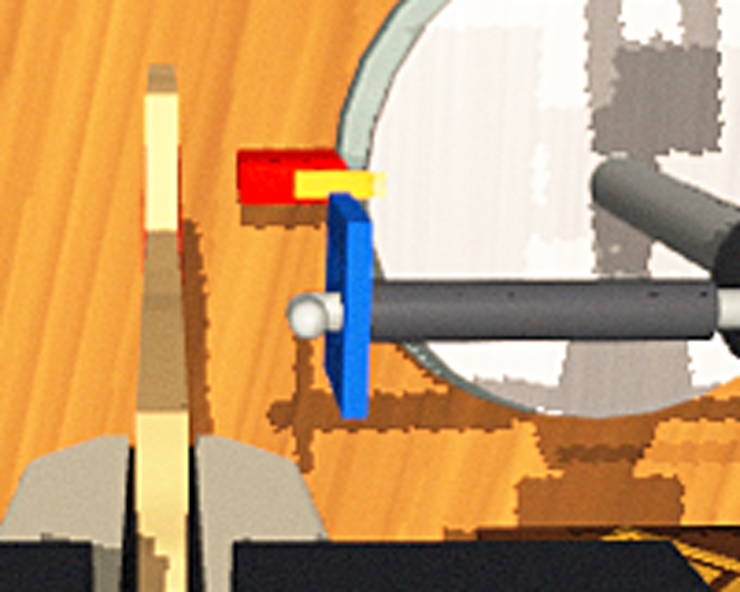

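Emit:
{"name": "carry_out", "arguments": {
  "commands": [
    [[0,0,1.5,0],[0,0,2,0],[0,0,1.5,0],[0,0,0.7,0],[0,0,0,0],[0,0,0,0],[0,0,0,0]]
  ]
}}

```text
t: 23.77
tool_pos: [0.4892, -0.1248, 0.2442]
orientation: [1.96, 2.453, 0.001]
force: [0.1, -1.0, -1.6]
opening: 0.0059
```

Run:
```python
from h import *
s=robot.read_state();print(s['tool_pos'],s['force'],s['opening'],np.degrees(2*np.arctan2(-s['orientation'][1],-s['orientation'][0])))
save('wrist','w12.png')
save('side','s12.png')
a=cv2.imread('pics/s12.png');cv2.imwrite('pics/s12z.png',cv2.resize(a[190:330,270:410],None,fx=4.2,fy=4.2,interpolation=cv2.INTER_CUBIC))
```

```text
[ 0.48923367 -0.12484351  0.24420749] [ 0.06940614 -0.96106789 -1.58013003] 0.005948993881421201 -257.24638555605304
```

View pics/w12.png

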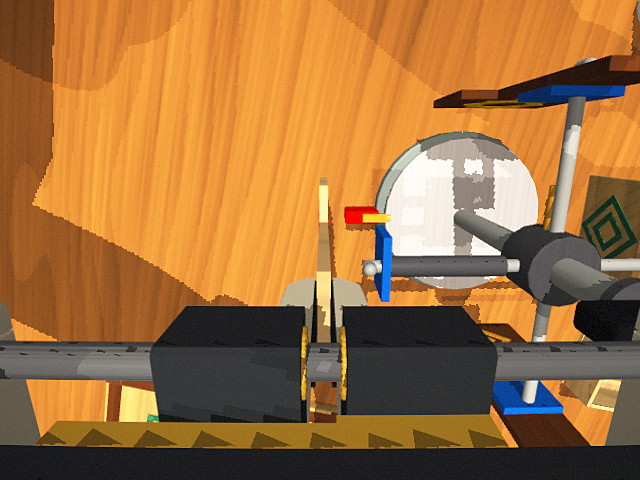

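View pics/s12z.png

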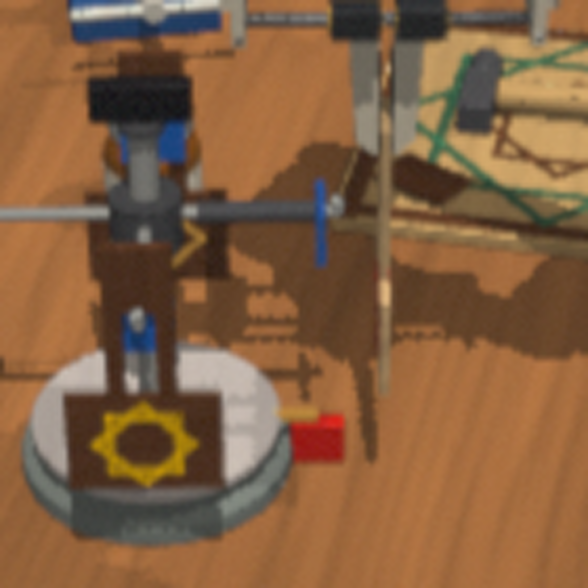

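The template hangs vertical outside the tip in the side view, with the slot level with the hook. I'll move in slowly.

Emit:
{"name": "carry_out", "arguments": {
  "commands": [
    [[0,0.4,0,0],[0,0.5,0,0],[0,0.5,0,0],[0,0.4,0,0],[0,0.4,0,0],[0,0.3,0,0],[0,0.2,0,0],[0,0.1,0,0],[0,0,0,0],[0,0,0,0]]
  ]
}}

```text
t: 24.7
tool_pos: [0.516, -0.1186, 0.243]
orientation: [-1.96, -2.455, 0.0]
force: [0.1, 0.8, -2.8]
opening: 0.0058
```

Run:
```python
from h import *
s=robot.read_state();print(s['tool_pos'],s['force'],s['wrist_torque'],s['opening'],np.degrees(2*np.arctan2(-s['orientation'][1],-s['orientation'][0])))
save('wrist','w13.png')
a=cv2.imread('pics/w13.png');cv2.imwrite('pics/w13z.png',cv2.resize(a[160:320,260:460],None,fx=3.7,fy=3.7,interpolation=cv2.INTER_CUBIC))
```

```text
[ 0.51595082 -0.1186108   0.242971  ] [ 0.07876438  0.78663282 -2.82378799] [-0.03420061 -0.09108776 -0.0227892 ] 0.005768569828545366 102.76993148211062
```

View pics/w13z.png

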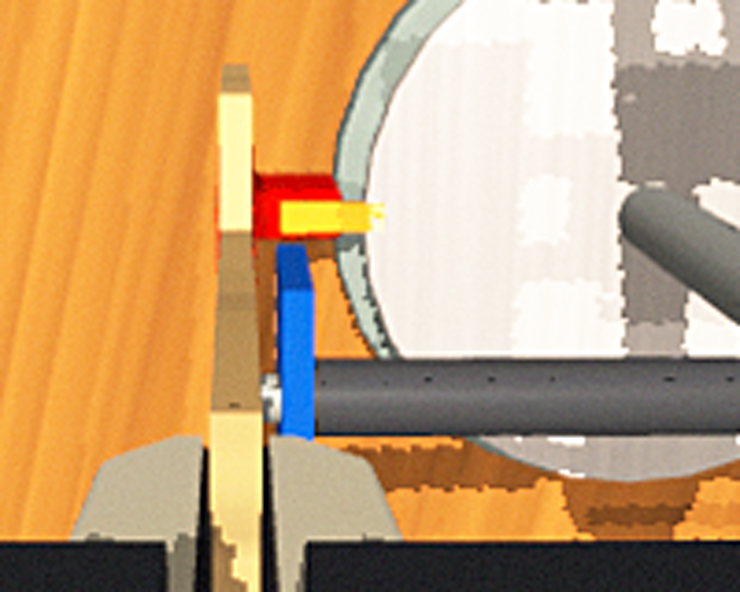

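Emit:
{"name": "carry_out", "arguments": {
  "commands": [
    [[0,0.1,0,0],[0,0.1,0,0],[0,0.1,0,0],[0,0.1,0,0],[0,0.1,0,0],[0,0.1,0,0],[0,0,0,0],[0,0,0,0]]
  ]
}}

```text
t: 25.42
tool_pos: [0.5216, -0.1174, 0.243]
orientation: [-1.96, -2.454, 0.001]
force: [-3.8, -0.1, -0.7]
opening: 0.0055
```

Emit:
{"name": "carry_out", "arguments": {
  "commands": [
    [[0,0.1,0,0],[0,0.1,0,0],[0,0.1,0,0],[0,0.1,0,0],[0,0.05,0,0],[0,0,0,0],[0,0,0,0]]
  ]
}}

```text
t: 26.0
tool_pos: [0.526, -0.1163, 0.2429]
orientation: [-1.96, -2.454, 0.001]
force: [-5.3, -0.5, -0.5]
opening: 0.006
```

Run:
```python
from h import *
s=robot.read_state();print(s['tool_pos'],s['force'],s['wrist_torque'],s['opening'],np.degrees(2*np.arctan2(-s['orientation'][1],-s['orientation'][0])))
save('wrist','w14.png')
a=cv2.imread('pics/w14.png');cv2.imwrite('pics/w14z.png',cv2.resize(a[160:320,260:460],None,fx=3.7,fy=3.7,interpolation=cv2.INTER_CUBIC))
save('side','s14.png')
a=cv2.imread('pics/s14.png');cv2.imwrite('pics/s14z.png',cv2.resize(a[190:330,270:410],None,fx=4.2,fy=4.2,interpolation=cv2.INTER_CUBIC))
```

```text
[ 0.52604562 -0.11630759  0.24286117] [-5.33199836 -0.48258297 -0.47675265] [-0.29293061  1.054801    0.01484881] 0.006017249882935483 102.77053821865462
```

View pics/w14z.png

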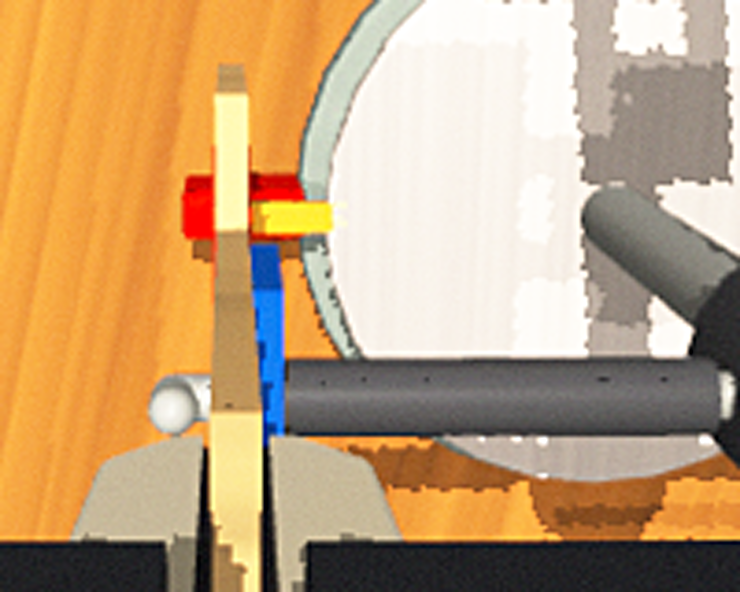

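View pics/s14z.png

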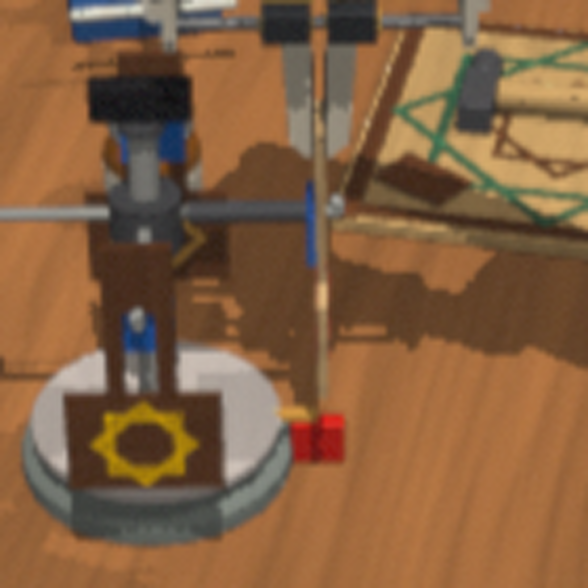

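The template sits behind the tip with 5.3 N on the spring. I'll push 0.5 mm more, then lower.

Emit:
{"name": "carry_out", "arguments": {
  "commands": [
    [[0,0.05,0,0],[0,0,0.1,0],[0,0,0.2,0],[0,0,0.2,0],[0,0,0.2,0],[0,0,0.2,0],[0,0,0.1,0],[0,0,0.1,0],[0,0,0,0],[0,0,0,0]]
  ]
}}

```text
t: 26.93
tool_pos: [0.5263, -0.1161, 0.2315]
orientation: [-1.96, -2.454, 0.001]
force: [-6.0, -1.4, -0.1]
opening: 0.0055
```

Emit:
{"name": "carry_out", "arguments": {
  "commands": [
    [[0,0,0.1,0],[0,0,0.1,0],[0,0,0.1,0],[0,0,0,0]]
  ]
}}

```text
t: 27.27
tool_pos: [0.5264, -0.1161, 0.2286]
orientation: [-1.96, -2.454, 0.001]
force: [-5.8, -1.2, -0.3]
opening: 0.0057
```

Run:
```python
from h import *
s=robot.read_state();print(s['tool_pos'],s['force'],s['wrist_torque'])
save('side','s15.png')
a=cv2.imread('pics/s15.png');cv2.imwrite('pics/s15z.png',cv2.resize(a[210:290,310:390],None,fx=7,fy=7,interpolation=cv2.INTER_CUBIC))
```

```text
[ 0.52638427 -0.11613549  0.22864811] [-5.76140705 -1.16598304 -0.30378257] [-0.23339731  1.04902783  0.06274995]
```

View pics/s15z.png

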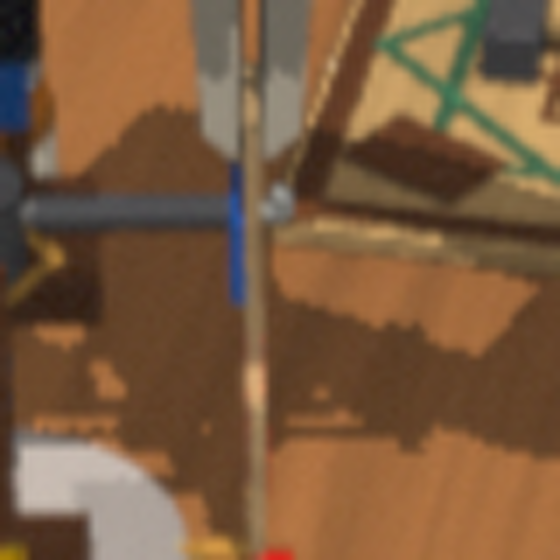

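Tip and template show no interference. I'll keep lowering until the rod carries it.

Emit:
{"name": "carry_out", "arguments": {
  "commands": [
    [[0,0,0.1,0],[0,0,0.1,0],[0,0,0,0]]
  ]
}}

```text
t: 27.57
tool_pos: [0.5264, -0.1162, 0.2267]
orientation: [-1.96, -2.454, 0.001]
force: [-5.5, -1.4, -0.7]
opening: 0.0057
```

Emit:
{"name": "carry_out", "arguments": {
  "commands": [
    [[0,0,0.1,0],[0,0,0,0]]
  ]
}}

```text
t: 27.73
tool_pos: [0.5265, -0.1162, 0.2263]
orientation: [-1.96, -2.454, 0.001]
force: [-7.7, -0.4, 3.1]
opening: 0.0055
```

Emit:
{"name": "carry_out", "arguments": {
  "commands": [
    [[0,0,0.1,0],[0,0,0,0]]
  ]
}}

```text
t: 27.9
tool_pos: [0.5266, -0.1163, 0.2262]
orientation: [1.96, 2.454, -0.0]
force: [-8.3, -1.2, 7.4]
opening: 0.0061
```

The rod took the weight at TCP height 0.2263, matching the predicted 0.226. I'll ease the load and let go.

Emit:
{"name": "carry_out", "arguments": {
  "commands": [
    [[0,0,-0.1,0],[0,-0.1,0,0],[0,-0.1,0,0],[0,0,0,0],[0,0,0,0]]
  ]
}}

```text
t: 28.32
tool_pos: [0.525, -0.1166, 0.2264]
orientation: [1.96, 2.454, 0.0]
force: [-3.4, -1.0, 3.2]
opening: 0.0056
```

Run:
```python
from h import *
s=robot.read_state();print(s['tool_pos'],s['force'],s['wrist_torque'])
```

```text
[ 0.52498963 -0.11664084  0.22636041] [-3.40099281 -1.00838777  3.21862493] [-0.15056841  0.65990587  0.0945689 ]
```

Emit:
{"name": "carry_out", "arguments": {
  "commands": [
    [[0,0,0,0],[0,0,0,0],[0,0,0,0],[0,0,0,0],[0,0,0,0]]
  ],
  "claw": 2.5
}}

```text
t: 28.73
tool_pos: [0.525, -0.1165, 0.226]
orientation: [1.96, 2.455, 0.001]
force: [0.3, 1.5, 0.5]
opening: 0.0244
```

Run:
```python
from h import *
s=robot.read_state();print(s['tool_pos'],s['force'],s['wrist_torque'],s['opening'])
save('wrist','w16.png')
a=cv2.imread('pics/w16.png');cv2.imwrite('pics/w16z.png',cv2.resize(a[160:320,260:460],None,fx=3.7,fy=3.7,interpolation=cv2.INTER_CUBIC))
save('side','s16.png')
a=cv2.imread('pics/s16.png');cv2.imwrite('pics/s16z.png',cv2.resize(a[190:330,270:410],None,fx=4.2,fy=4.2,interpolation=cv2.INTER_CUBIC))
```

```text
[ 0.52500747 -0.11654565  0.22600921] [0.25875075 1.51236225 0.45055996] [-0.04004118 -0.10759112 -0.01408288] 0.024353162599447996
```

View pics/w16z.png

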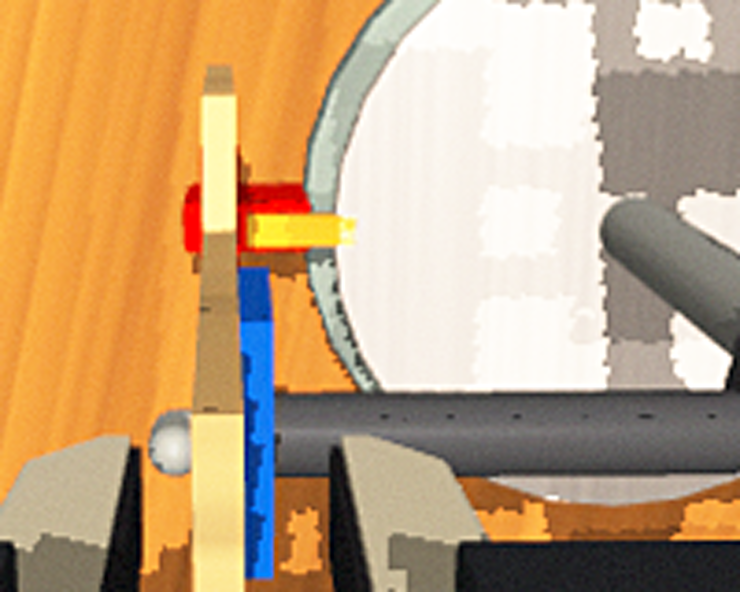

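View pics/s16z.png

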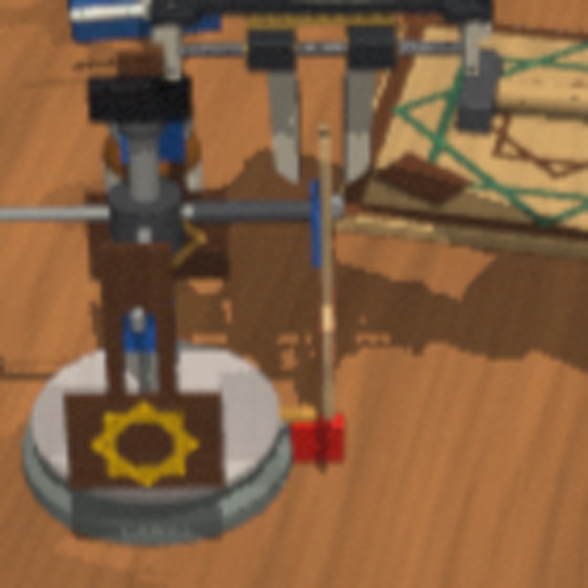

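The template is clamped upright between the tip and the blue plate, and both fingers are clear. I'll raise straight up and move away to a clean viewpoint.

Emit:
{"name": "carry_out", "arguments": {
  "commands": [
    [[0,0,-0.5,0],[0,0,-1,0],[0,0,-1.5,0],[0,0,-2.5,0],[0,0,-3,0],[0,0,-3,0],[0,0,-3,0],[0,0,-3,0],[0,0,-3,0],[0,-2.5,-2,0],[3,-2.5,0,0],[3,-1,0,0],[3,0,0,0],[3,0,0,0],[3,0,0,0],[0,0,0,0],[0,0,0,0],[0,0,0,0]]
  ]
}}

```text
t: 30.33
tool_pos: [0.4332, 0.0162, 0.4518]
orientation: [1.959, 2.454, 0.001]
force: [-0.9, -0.4, 0.7]
opening: 0.0251
```

Run:
```python
from h import *
s=robot.read_state();print(s['t'],s['tool_pos'],s['force'],s['opening'])
save('wrist','w17.png');save('top','t17.png')
p=robot.camera_params('wrist');np.save('pics/w17.npy',{k:np.array(v) for k,v in p.items()},allow_pickle=True)
save('side','s17.png')
a=cv2.imread('pics/s17.png');cv2.imwrite('pics/s17z.png',cv2.resize(a[190:330,270:410],None,fx=4.2,fy=4.2,interpolation=cv2.INTER_CUBIC))
```

```text
30.3333 [0.4331932  0.01618771 0.45183213] [-0.9368421  -0.39768013  0.71374697] 0.025052364520190436
```

View pics/s17z.png

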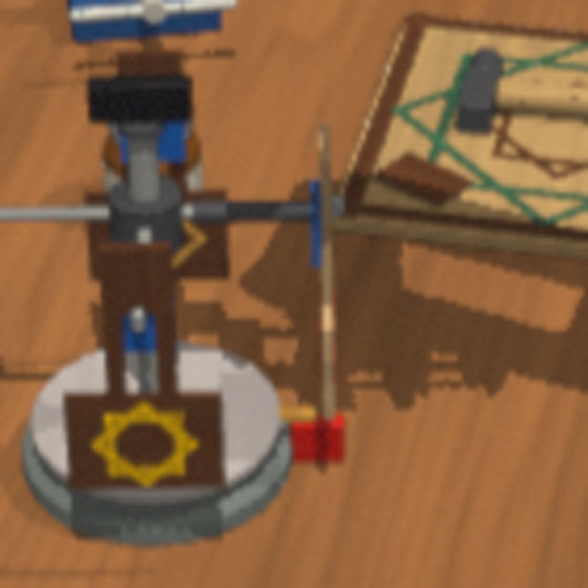

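View pics/w17.png

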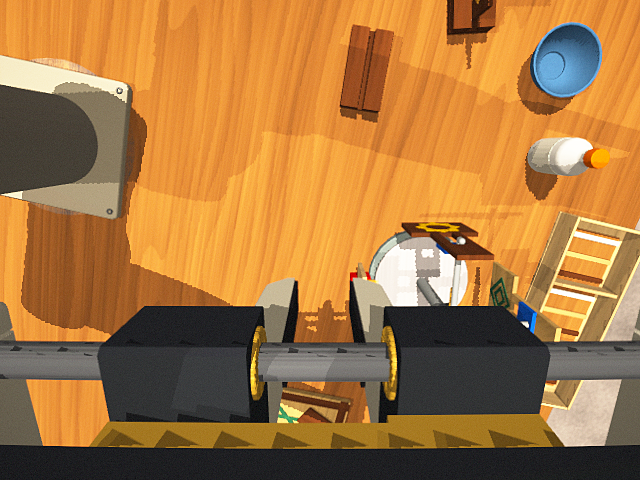

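View pics/t17.png

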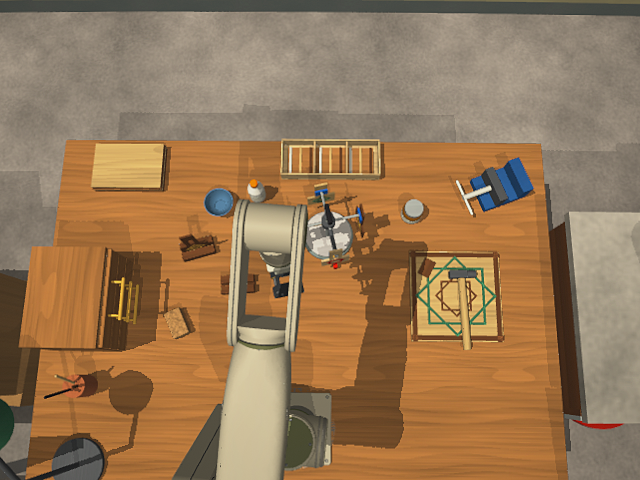

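The template stays clamped and the other objects are where they were. As a last check I'll look at the pointer again from the earlier viewpoint.

Emit:
{"name": "carry_out", "arguments": {
  "commands": [
    [[0.8,2.5,0,0],[0.8,2.5,0,0],[0.8,2.5,0,0],[0,0,0,6.9],[0,0,0,6.9],[0,0,0,6.9],[0,0,0,6.9],[0,0,0,6.9],[0,0,0,6.9],[0,0,0,6.9],[0,0,0,6.9],[0,0,0,6.9],[0,0,0,6.9],[0,0,0,6.9],[0,0,0,6.9],[0,0,0,6.9],[0,0,0,0],[0,0,0,0]]
  ]
}}

```text
t: 31.98
tool_pos: [0.5012, 0.0556, 0.4508]
orientation: [-3.121, -0.361, 0.001]
force: [0.5, -0.4, -1.1]
opening: 0.0249
```

Run:
```python
from h import *
s=robot.read_state();print(s['tool_pos'],s['force'],np.degrees(2*np.arctan2(-s['orientation'][1],-s['orientation'][0])))
save('wrist','w18.png')
p=robot.camera_params('wrist')
u,v=proj(p,[.528,-.118,.03])[0].astype(int)
a=cv2.imread('pics/w18.png')
cv2.imwrite('pics/w18z.png',cv2.resize(a[max(0,v-50):v+50,u-60:u+60],None,fx=6,fy=6,interpolation=cv2.INTER_CUBIC)); print(u-60,v-50)
```

```text
[0.50118524 0.0555881  0.45079125] [ 0.49868378 -0.44514681 -1.12755807] 13.211846249473378
373 150
```

View pics/w18z.png

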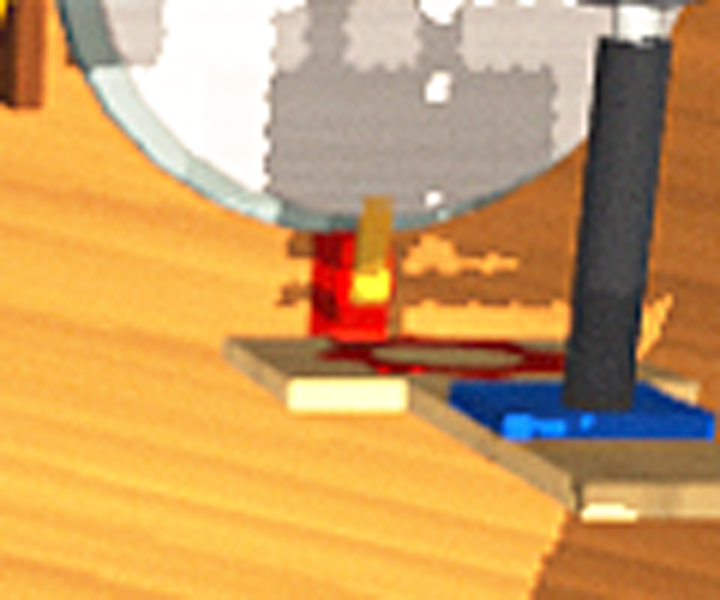

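The pointer, at enlarged (371,285), is over the block as before, and the star template is held on the hook. Handing in.

Run:
```python
from h import *
print(robot.close_job())
```

```text
the job is handed in; nothing more can be done
None
```

The star template is hanging on the turret's empty hook, clamped upright by the spring plate, with the pointer at the red mark. I handed the job in at about 32 s.

- **Turret:** I turned it about 152° clockwise by the knob at roughly 30°/s. A check from two views showed it about 1° past the mark, so I regripped the knob and corrected that.
- **Hanging:** I pressed the template back against the spring plate with 5–6 N. I then lowered it until the rod took the weight, at the height I had predicted from the side view (rod axis about 185 mm). The highest reading was about 11 N, as it seated. Then I eased off and let go.
- **Last checks:** The side view shows the template upright between tip and plate, with the gripper clear. The pointer is still over the red block, to within about half a degree by eye. The diamond template, racks and other objects look unmoved in the top view.
- **Disagreement:** The camera put the turret's direction 1–2° away from what the arm's own angle readings gave. I therefore judged alignment only by comparing pointer and block within the same picture.

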